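# Pack the brass balance weights into their case

### The job

Pack the brass balance weights away in their case: unscrew the case's captive wing nut all the way, swing the lid over past vertical and lower it gently onto its rests without letting it drop, then stand every brass weight upright inside the case. After that swing the lid back over, lower it gently shut and screw the wing nut fully tight again; leave the steel weights where they stand.

Things in the scene. Friction and masses are not known exactly. Their poses are not given: they have to be found in the camera images.
- case: grey open-topped transport case fixed to the bench, outside 236 (its x) by 112 (its y) by 85 mm high, walls and floor 6 mm, inside 224 by 100 by 79 mm deep; origin at the centre of its underside on the bench, x along its length (pointing away from the robot), y to the left, towards the hinge, z up. A bracket with the wing nut juts out of its far (+x) end; two padded posts 105 mm high stand 80 mm left of its left wall and carry the open lid.
- lid (a joint): angle of the lid (rad): 0 shut, 1.57 upright, 2.88 = opened over past vertical and lying on the two padded rests (hinge stop). It falls by its own weight to whichever side it leans and does not stay anywhere between; 0.3 to 0.45 kg, light damping. While the nut's tongue is over the lid it cannot open (or, if the tongue is swung in too early, cannot shut).
- lid_hinge (a point): point on the hinge axis at mid length, at the top left edge of the case, 89 mm above the bench; the axis runs along the case's x
- lid_bar (a point): middle of the lid's steel handle bar: a 10 mm thick round bar, 100 mm long parallel to the hinge, 162 mm from the hinge axis, standing off the lid's free edge in the plane of the lid with a clear 37 mm gap between bar and lid; fingers can straddle it from above at every lid angle and it may turn between them. Lid panel 240 by 118 by 8 mm, blue.
- nut (a joint): angle of the captive wing nut (rad) about the vertical: 0 = fully tight, with its steel tongue over the lid's far end edge; grows as it is unscrewed anticlockwise seen from above; 2.4 = fully loose, at its stop, tongue pointing away. The tongue is clear of the lid beyond about 1.2. Stiffness about 0.05 N m, stays where it is left.
- nut_grip (a point): middle of the brass wings of the captive nut, on its vertical axis, 121 mm above the bench; the wings are a bar 44 mm long, 10 mm thick, 24 mm high (107 to 131 mm above the bench), lying along the case's x at angle 0 and turning with the nut; the tongue (4 mm thick, top 99 mm above the bench) is under them
- brass0: balance weight, a round BRASS (yellow) body 46 mm in diameter and 28 mm high, a thin 13 mm neck, and a knob 24 mm in diameter from 48 to 66 mm above the underside (its top); 0.25 to 0.5 kg; origin at the centre of its underside, z up. Two to four brass weights are there; an absent one reads None.
- brass1: balance weight, a round BRASS (yellow) body 46 mm in diameter and 28 mm high, a thin 13 mm neck, and a knob 24 mm in diameter from 48 to 66 mm above the underside (its top); 0.25 to 0.5 kg; origin at the centre of its underside, z up. Two to four brass weights are there; an absent one reads None.
- brass2: balance weight, a round BRASS (yellow) body 46 mm in diameter and 28 mm high, a thin 13 mm neck, and a knob 24 mm in diameter from 48 to 66 mm above the underside (its top); 0.25 to 0.5 kg; origin at the centre of its underside, z up. Two to four brass weights are there; an absent one reads None.
- brass3: balance weight, a round BRASS (yellow) body 46 mm in diameter and 28 mm high, a thin 13 mm neck, and a knob 24 mm in diameter from 48 to 66 mm above the underside (its top); 0.25 to 0.5 kg; origin at the centre of its underside, z up. Two to four brass weights are there; an absent one reads None.
- steel0: balance weight, a round STEEL (grey) body 46 mm in diameter and 28 mm high, a thin 13 mm neck, and a knob 24 mm in diameter from 48 to 66 mm above the underside (its top); 0.25 to 0.5 kg; origin at the centre of its underside, z up. It stays on the bench.
- steel1: balance weight, a round STEEL (grey) body 46 mm in diameter and 28 mm high, a thin 13 mm neck, and a knob 24 mm in diameter from 48 to 66 mm above the underside (its top); 0.25 to 0.5 kg; origin at the centre of its underside, z up. It stays on the bench.
Things that resemble listed ones, but are neither listed nor needed, are in the scene too. What is shaped like the brass1 but turquoise is not meant. What is shaped like the brass3 but turquoise is not meant.

How it is judged:
By the outcome, as a careful person would: the job done as asked, in the order asked, and still so for the second after the job is handed in, with the robot touching nothing.
Of brass0, brass1, brass2, brass3 only 2 to 4 are there at a start; the rules pass over those that are not, and their reading is None.
At some moment in a run one of brass0, brass1, brass2, brass3 may be knocked a few centimetres aside while the robot is not near it.
It also fails if it takes over 210 s, if anything falls off the work surface, if the arm or the gripper's body presses on something with over 40 N, if the wrist force passes 120 N, or if a joint passes its speed limit or range.

### The arm

A 7-joint arm with a two-finger parallel gripper is mounted at the origin on a cart in front of the work surface, level with it; the furniture and walls round the work are solid. World frame = base frame: x ahead of the robot, y to its left, z up, the work surface at z = 0. Lengths are in m, angles in rad, forces in N, time in s.
With the tool pointing down it reaches from about 0.4 to 0.85 m from the base axis. Payload 10.4 kg.
Tool frame: the origin (TCP) lies at the centre of the arm's flange, where the gripper is bolted on; the fingertips stand 182 mm ahead of it and the grasp point (between the pads) lies 164 mm ahead of it; z points along the fingers, y is the direction in which the jaws open and shut (so a half turn about z gives the same grasp; the last joint's range is limited). The gripper opens to 87 mm and grips with 3 to 60 N. Pads are 19 mm wide; open, the fingers measure 117 mm over their backs; the gripper's body (75 mm by 190 mm) begins 51 mm behind the grasp point.
Start: joints at [-1.211, 0.332, -0.065, 1.46, 0.022, 1.35, -0.088], TCP at [0.233, 0.58, 0.405] pointing down, gripper open.
Joint ranges: [-2.6, 2.6], [-0.5, 2.12], [-1.47, 1.34], [0.16, 2.42], [-1.27, 4.41], [0.06, 2.06], [-2.6, 2.6]. Speed limits (rad/s): [2.22, 2.22, 2.79, 2.79, 3.14, 3.14, 3.14].

### API

Orientations are given as a rotation vector (axis times angle).
In Python, from cell import robot, eyes gives the robot as it stands.
- The arm moves only by the tool step_arm, never from a script. Its argument "targets" is a list that holds one entry, the list of rows, each a list of 7 numbers: the closure, from 0 (fully open) to 1 (shut), then the shift along the tool's x, y, z in cm, then the turn, a rotation vector about the tool's x, y, z in degrees. A call has 1 to 12 rows; each row is the pose to reach, as a shift and turn from the pose measured when the call began, along the tool's axes at that moment; what a row does not reach only later rows make up. A row lasts 1/8 s, in which the tool goes at most 62.5 mm and 10.7 degrees, less where a joint would pass 70% of its speed; a pose out of reach is approached as far as the arm can. A call with a gripper value outside its range is refused whole. The fingers move at their own pace and stop on an object; the grip force is fixed at half the most. Time passes only in rows, so rows that repeat a pose let the fingers close. It gives the time, the measured TCP pose, the force and the opening at its end, in the units of the state.
- robot.sense(): the state, without advancing time (a new reading comes with each control period).
- eyes.read_camera(name): name is "scene" or "top"; returns a dict with "frame" (420x560x3 uint8, red, green, blue), "fov_y" (degrees; the focal length in pixels is half the picture's height over the tangent of half this angle, whatever the lens; pixels are square), "cx", "cy" (the principal point, pixels), "D" ([k1, k2, p1, p2, k3] as OpenCV has them; the pictures are not rectified), "cam_to_world" (4x4, takes a point from camera to world coordinates). Camera axes: x right, y up, looking along -z (the intrinsics and any distortion apply to the point x, -y, -z); pixel columns grow to the right and rows downward; lengths in m; the calibration is good to about 2 mm. A picture is of the moment at which its call begins. There is no depth.
- robot.finish_job(): hands the job in, once; it reports no verdict.
The state is a dict: "time": time; "q": joint angles; "qd": joint speeds; "joint_torque": joint torques, N m; "tool_pos": TCP position; "tcp_rot": TCP orientation; "contact_force": force on the tool from outside, world axes, zero at the start; "moment": the same for the moment, N m; "gripper_width": finger opening in m.
Only numpy, scipy, OpenCV 4.12 (cv2) and the standard library are available. Lean on these libraries where they do the work, as an engineer would, in place of code of your own. Each camera call takes 0.05 s, during which the arm holds its last target.

## Working session

There is one attempt and no reset: what is moved stays moved. The work goes in short steps, Python scripts to look and compute and a tool call to move; the robot and the scene stay as the last step left them, time stands still between calls to the robot, and variables do not carry over. Pictures are saved under pics/ and viewed, and the job is handed in when it is done.

Besides the shell and the picture viewer there is one more tool, called after ">>>" as name(argument=value, ...), one argument or row to a line, values as JSON. step_arm: Moves the arm, as the interface text tells. Its arguments: {"type":"object","properties":{"targets":{"type":"array"}},"required":["targets"]}

```bash
ls -la; mkdir -p pics
python3 - <<'E'
from cell import robot, eyes
import cv2
s=robot.sense(); print(s)
for n in("scene","top"):
    c=eyes.read_camera(n); cv2.imwrite(f"pics/{n}0.png",c["frame"][:,:,::-1]); print(n,c["fov_y"],c["cx"],c["cy"],c["D"],c["cam_to_world"])
E
```

```text
total 12
drwxr-xr-x  3 agent agent 4096 Dec  6 21:48 .
drwxr-xr-x 23 root  root  4096 Dec  6 21:48 ..
drwxr-xr-x  2 agent agent 4096 Dec  6 21:48 pics
{'time': 0.0, 'q': array([-1.21056507,  0.33287083, -0.0647    ,  1.46098764,  0.02160898,
        1.34986793, -0.08850962]), 'qd': array([ 3.64044127e-04, -1.12006053e-03,  2.15719858e-03,  4.83324875e-04,
       -9.57114917e-05, -9.70763412e-04, -6.96400988e-04]), 'joint_torque': array([-1.06177793e-04, -6.23255897e+01,  2.45791138e-02, -3.89890873e+01,
       -6.14151685e-02,  3.99047288e-02,  1.46844422e-04]), 'tool_pos': array([0.23341258, 0.57963169, 0.40393228]), 'tcp_rot': array([-5.97624415e-01, -3.08402289e+00,  2.23686439e-03]), 'contact_force': array([-0.2217007 ,  0.88796665, -0.60511939]), 'moment': array([0.00038545, 0.00121058, 0.03858639]), 'gripper_width': 0.0874203587343743}
scene 52.25989867870477 279.8304672456079 205.28274357731192 [0.00865923 0.         0.         0.         0.        ] [[ 0.79841811  0.48002568 -0.36346097  0.19222454]
 [-0.60201526  0.62611439 -0.49553848 -0.6433375 ]
 [-0.01030305  0.61445595  0.78888385  0.85744781]
 [ 0.          0.          0.          1.        ]]
top 45.16319087553742 279.17944690464304 215.9052572496759 [0.02062265 0.         0.         0.         0.        ] [[ 2.56687764e-02  9.81943273e-01 -1.87426045e-01  2.85627050e-01]
 [-9.99654682e-01  2.62679939e-02  7.13708111e-04 -1.66971110e-01]
 [ 5.62412710e-03  1.87343004e-01  9.82278458e-01  1.46688875e+00]
 [ 0.00000000e+00  0.00000000e+00  0.00000000e+00  1.00000000e+00]]
```

View pics/scene0.png

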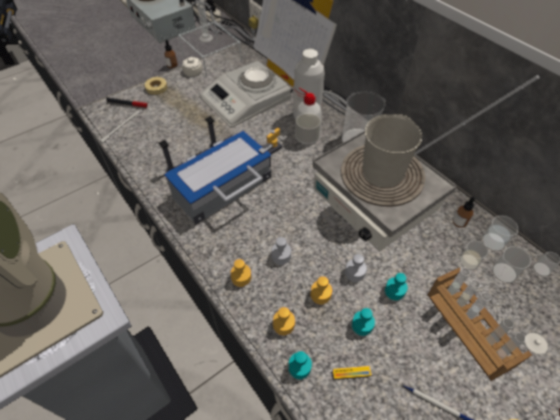

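View pics/top0.png

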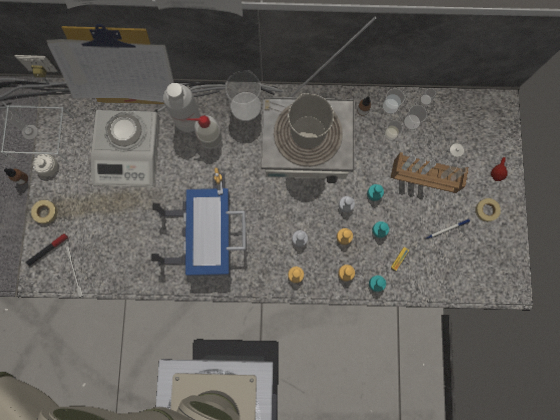

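```bash
cat > h.py <<'E'
import numpy as np, cv2
from scipy.spatial.transform import Rotation as R
from cell import robot, eyes
def cam(n): return eyes.read_camera(n)
def K(c):
    f=210/np.tan(np.radians(c["fov_y"])/2); return np.array([[f,0,c["cx"]],[0,f,c["cy"]],[0,0,1.]])
def ray(c,uv):
    p=cv2.undistortPoints(np.array([[uv]],float),K(c),np.array(c["D"]))[0,0]
    d=c["cam_to_world"][:3,:3]@np.array([p[0],-p[1],-1]); return c["cam_to_world"][:3,3],d
def plane(c,uv,z):
    o,d=ray(c,uv); return o+d*(z-o[2])/d[2]
def proj(c,P):
    P=np.atleast_2d(P); T=np.linalg.inv(c["cam_to_world"]); q=P@T[:3,:3].T+T[:3,3]; q=q*[1,-1,-1]
    return cv2.projectPoints(q.reshape(-1,1,3),np.zeros(3),np.zeros(3),K(c),np.array(c["D"]))[0][:,0]
def tri(c1,u1,c2,u2):
    (o1,d1),(o2,d2)=ray(c1,u1),ray(c2,u2)
    t=np.linalg.lstsq(np.c_[d1,-d2],o2-o1,rcond=None)[0]; a,b=o1+t[0]*d1,o2+t[1]*d2
    return (a+b)/2,np.linalg.norm(a-b)
def crop(c,name,x0,y0,x1,y1,s):
    im=np.ascontiguousarray(c["frame"][y0:y1,x0:x1,::-1]); im=cv2.resize(im,None,fx=s,fy=s,interpolation=cv2.INTER_CUBIC)
    for x in range((x0+9)//10*10,x1,10):
        cv2.line(im,(int((x-x0+.5)*s),0),(int((x-x0+.5)*s),6 if x%50 else 14),(0,0,255),1)
        if x%20==0: cv2.putText(im,str(x),(int((x-x0)*s),24),0,.35,(0,0,255),1)
    for y in range((y0+9)//10*10,y1,10):
        cv2.line(im,(0,int((y-y0+.5)*s)),(6,int((y-y0+.5)*s)),(0,0,255),1)
        if y%20==0: cv2.putText(im,str(y),(8,int((y-y0)*s)+4),0,.35,(0,0,255),1)
    cv2.imwrite("pics/"+name+".png",im)
def st():
    s=robot.sense(); Rm=R.from_rotvec(s["tcp_rot"]).as_matrix(); g=s["tool_pos"]+.164*Rm[:,2]
    print("t%.2f"%s["time"],"grasp",g.round(4),"z",Rm[:,2].round(3),"y",Rm[:,1].round(3),"F",s["contact_force"].round(1),"w%.4f"%s["gripper_width"],"q",s["q"].round(2)); return s,Rm,g
def to(g,ydir=None,zdir=(0,0,-1)):
    """print shift cm and turn deg for grasp point g with jaw dir ydir (either sign)"""
    s,Rm,g0=st(); z=np.array(zdir,float); z/=np.linalg.norm(z)
    y=np.array(Rm[:,1] if ydir is None else ydir,float); y=y-z*(y@z); y/=np.linalg.norm(y)
    for sg in((1,-1) if ydir is not None else (1,)):
        Y=y*sg; X=np.cross(Y,z); Rt=np.c_[X,Y,z]
        tp=np.array(g)-.164*z; print("shift",((Rm.T@(tp-s["tool_pos"]))*100).round(2),"turn",np.degrees(R.from_matrix(Rm.T@Rt).as_rotvec()).round(1))
E
python3 - <<'E'
from h import *
c=cam("top"); crop(c,"t1",140,160,260,290,5); crop(c,"t2",280,180,400,300,5)
c=cam("scene"); crop(c,"s1",150,100,300,230,5); crop(c,"s2",220,225,420,385,4)
st()
E
```

```text
t0.20 grasp [0.2334 0.5796 0.2403] z [-0.    -0.001 -1.   ] y [ 0.373  0.928 -0.001] F [-0.4  0.2 -0.2] w0.0871 q [-1.21  0.33 -0.06  1.46  0.02  1.35 -0.09]
```

View pics/t1.png

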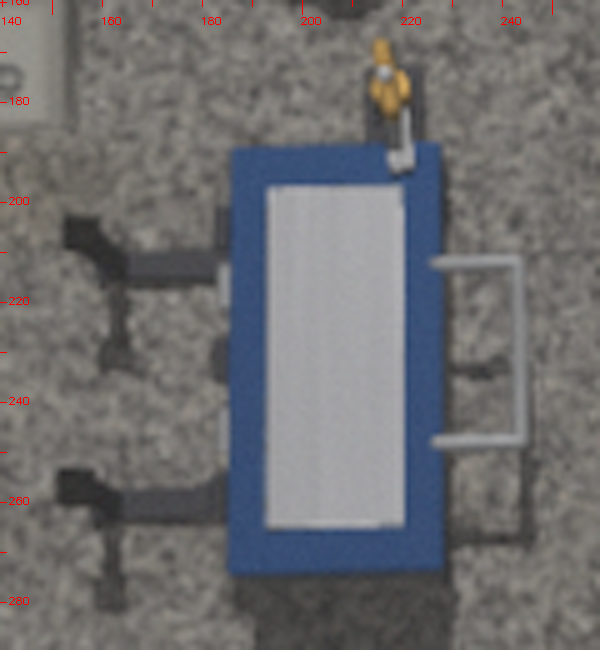

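View pics/s1.png

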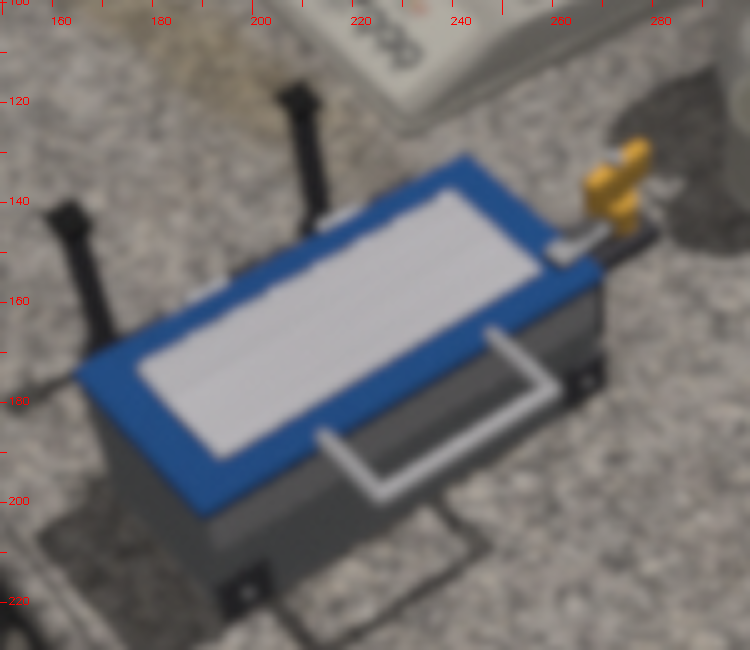

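View pics/t2.png

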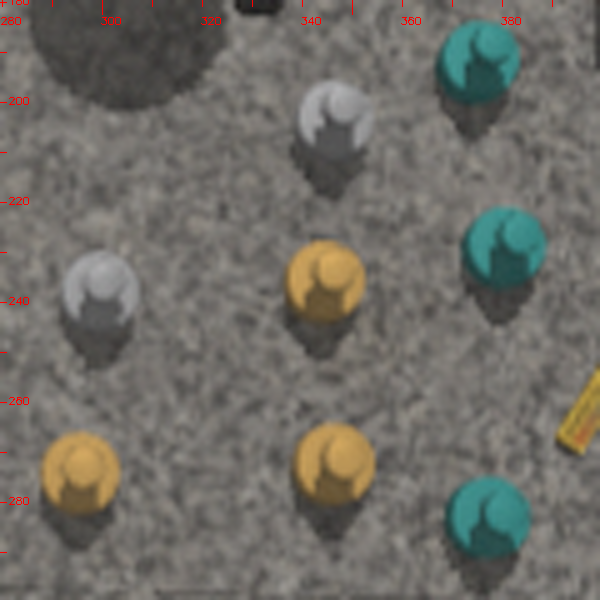

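View pics/s2.png

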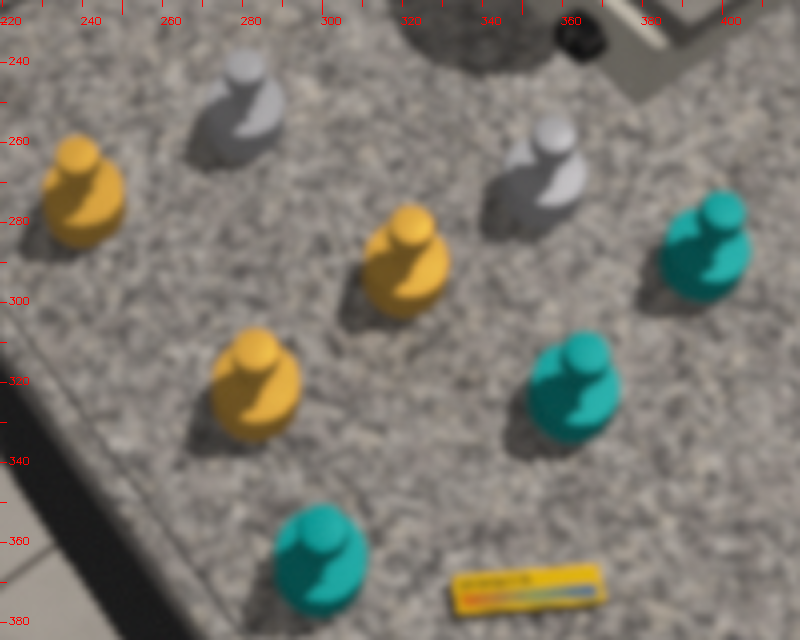

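Run:
```python
from h import *
t=cam("top");s=cam("scene")
print("lid corners");
L=[plane(t,u,.093) for u in[(186,189.2),(228,188.7),(228.7,274.3),(185.7,274.3)]]
for p in L: print(p.round(4))
print("sizes",[np.linalg.norm(L[i]-L[(i+1)%4]).round(4) for i in range(4)])
print("scene corners");
for u in[(241,130.5),(268.5,152),(189,203),(165,174.5)]: print(plane(s,u,.093).round(4))
print("bar top",plane(t,(243.3,211.3),.089),plane(t,(244,247.5),.089))
print("bar scene",plane(s,(259,178.5),.089),plane(s,(223.5,198),.089))
print("nut",plane(t,(217.3,175),.131),plane(s,(270.5,134),.125))
print("nut ends", plane(t,(215.5,170),.131),plane(t,(219,179),.131))
for a,b in[((296.8,273),(238,263)),((345.8,270.5),(283,311.5)),((345,233.8),(321.5,281)),((300,235),(281,241)),((346.5,201),(357,258))]:
    P,e=tri(t,a,s,b); print("knob",P.round(4),e.round(4),plane(t,a,.064).round(4),plane(s,b,.06).round(4))
```

```text
lid corners
[0.6167 0.0941 0.093 ]
[ 0.6214 -0.0229  0.093 ]
[ 0.3832 -0.0355  0.093 ]
[0.3803 0.0807 0.093 ]
sizes [np.float64(0.1172), np.float64(0.2385), np.float64(0.1162), np.float64(0.2368)]
scene corners
[0.6133 0.0973 0.093 ]
[ 0.6238 -0.0107  0.093 ]
[ 0.3841 -0.032   0.093 ]
[0.3817 0.0798 0.093 ]
bar top [ 0.55890545 -0.06787625  0.089     ] [ 0.45773859 -0.07374992  0.089     ]
bar scene [ 0.55561874 -0.06542172  0.089     ] [ 0.45584751 -0.06444653  0.089     ]
nut [0.64974982 0.0040008  0.131     ] [0.64679422 0.01069212 0.125     ]
nut ends [0.66374886 0.00960134 0.131     ] [ 0.63860684 -0.00117358  0.131     ]
knob [ 0.3921 -0.2202  0.0731] 0.002 [ 0.3938 -0.2209  0.064 ] [ 0.3944 -0.2129  0.06  ]
knob [ 0.405  -0.3576  0.0566] 0.0003 [ 0.4043 -0.3565  0.064 ] [ 0.4043 -0.3589  0.06  ]
knob [ 0.5075 -0.3545  0.0622] 0.0002 [ 0.5071 -0.3542  0.064 ] [ 0.5084 -0.3538  0.06  ]
knob [ 0.4994 -0.2275  0.0661] 0.0011 [ 0.5003 -0.2278  0.064 ] [ 0.5013 -0.2241  0.06  ]
knob [ 0.6024 -0.3589  0.0632] 0.0015 [ 0.6016 -0.3584  0.064 ] [ 0.6048 -0.358   0.06  ]
```

Run:
```python
from h import *
t=cam("top");s=cam("scene")
crop(t,"t3",200,160,240,200,15); crop(s,"s3",250,120,290,160,15)
# predicted model overlay
yaw=np.radians(2.9); ex=np.array([np.cos(yaw),np.sin(yaw),0]);ey=np.array([-ex[1],ex[0],0])
Lc=np.array([.5004,.029,0])
for n,c in(("top",t),("scene",s)):
    print(n,"lid",proj(c,[Lc+a*.12*ex+b*.059*ey+[0,0,.093] for a,b in((1,1),(1,-1),(-1,-1),(-1,1))]).round(1).tolist())
```

```text
top lid [[186.1, 189.0], [228.4, 188.1], [228.9, 274.2], [185.2, 275.3]]
scene lid [[243.0, 130.5], [271.4, 155.1], [189.7, 204.2], [163.1, 174.8]]
```

View pics/t3.png

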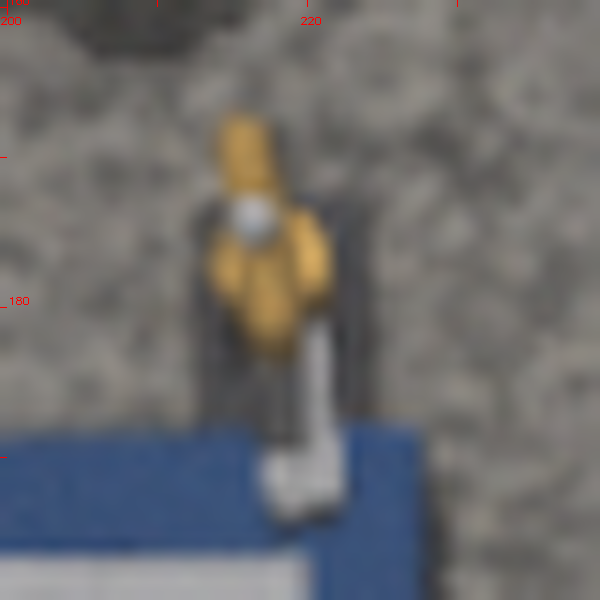

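View pics/s3.png

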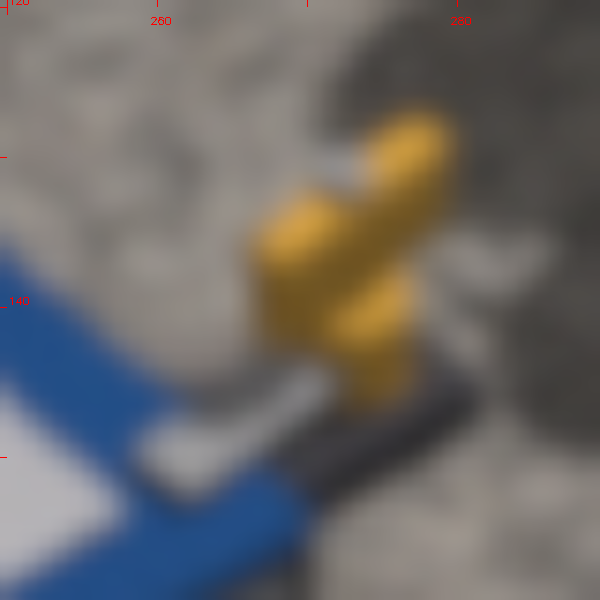

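Run:
```python
from h import *
t=cam("top");s=cam("scene")
a=plane(t,(215.9,168),.131);b=plane(t,(217.8,182.3),.131); print(a,b,np.linalg.norm(a-b),(a+b)/2,np.degrees(np.arctan2(*(a-b)[[1,0]])))
a=plane(s,(278,128),.131);b=plane(s,(268.5,136),.131); print(a,b,np.linalg.norm(a-b),(a+b)/2,np.degrees(np.arctan2(*(a-b)[[1,0]])))
print(tri(t,(216.5,174),s,(272.5,131)))
# model fit: lid corners both cams
from scipy.optimize import least_squares
oT=[(186,189.2),(228,188.7),(228.7,274.3),(185.7,274.3)]; oS=[(241,130.5),(270,154.5),(190,203.3),(165,174.5)]
bT=[(243.3,211.3),(244,247.5)]; bS=[(259,178.5),(223.5,198)]
def res(p,cams="ts"):
    ex=np.array([np.cos(p[2]),np.sin(p[2]),0]);ey=np.array([-ex[1],ex[0],0]);o=np.array([p[0],p[1],0])
    L=[o+a*.12*ex+b*.059*ey+[0,0,.093] for a,b in((1,1),(1,-1),(-1,-1),(-1,1))]
    h=o+.056*ey  # hinge approx
    B=[o+(.059-.162-p[3])*ey+a*.05*ex+[0,0,.089] for a in(1,-1)]
    r=[]
    if "t" in cams:r+=[proj(t,L)-oT,proj(t,B)-bT]
    if "s" in cams:r+=[proj(s,L)-oS,proj(s,B)-bS]
    return np.concatenate(r).ravel()
for c in("ts","t","s"):
    f=least_squares(res,[.5,.03,.05,0],args=(c,)); print(c,f.x.round(4),np.degrees(f.x[2]),np.abs(f.fun).max(),f.fun.round(1))
```

```text
[0.669448   0.00878433 0.131     ] [0.62924372 0.00164882 0.131     ] 0.04083258757808828 [0.64934586 0.00521657 0.131     ] 10.064129403971842
[0.67086224 0.0114932  0.131     ] [0.63493197 0.0025624  0.131     ] 0.037023553483062285 [0.65289711 0.0070278  0.131     ] 13.958527490047588
(array([0.65041515, 0.00580884, 0.13666875]), np.float64(0.0011474952081140903))
ts [ 0.5008  0.03    0.0566 -0.005 ] 3.243037239762253 1.96022432189568 [-0.5 -0.2 -0.2 -0.9  0.1 -0.4 -0.6  1.  -1.1  0.9 -1.1  0.4  1.6 -0.3
  1.3  0.1 -0.1  0.7 -2.   0.2  0.1 -0.2  1.7  1.6]
t [ 0.5012  0.0292  0.0551 -0.0028] 3.156964084099967 1.0207994664646094 [-0.2 -0.4  0.1 -1.   0.4 -0.5 -0.3  0.8  0.1  0.8 -0.   0.3]
s [ 0.5007  0.031   0.0595 -0.0072] 3.408255932808129 2.1760301041394143 [ 1.2 -0.5  0.9 -0.2 -0.2  0.5 -2.2  0.1 -0.7 -1.1  1.   0.7]
```

Run:
```python
from h import *
t=cam("top");s=cam("scene")
print("redcap",tri(t,(204.5,121),s,(309.5,97)))
print("bigbottle",tri(t,(178,91),s,(311,53)))
print("redbottle base approx (shoulder r)",plane(t,(208,138),.07), plane(s,(308,138),0))
for u in((195,130),(221,130),(208,148)): print(plane(t,u,.09))
print("beaker", tri(t,(243,84),s,(364,105)))
print("posts",plane(t,(156,207),.105),plane(t,(154,257),.105))
print("scale corners",plane(t,(155,183),.05),plane(t,(157,111),.05))
a=np.radians(-78)
to([.650,.0055,.25],[np.cos(a),np.sin(a),0])
```

```text
redcap (array([0.79917995, 0.04483465, 0.14442121]), np.float64(0.000415141523801084))
bigbottle (array([0.84980742, 0.10594456, 0.22259291]), np.float64(0.0006631751811649177))
redbottle base approx (shoulder r) [0.77630185 0.04401832 0.07      ] [0.80023393 0.04250165 0.        ]
[0.7921826  0.07936117 0.09      ]
[0.79432348 0.00505975 0.09      ]
[0.73950086 0.03947059 0.09      ]
beaker (array([ 0.91464219, -0.0523217 ,  0.12528405]), np.float64(0.012015734517157865))
posts [0.56133667 0.17103082 0.105     ] [0.42369651 0.16654797 0.105     ]
scale corners [0.64299757 0.19256219 0.05      ] [0.86271057 0.20211132 0.05      ]
t0.60 grasp [0.2334 0.5798 0.2408] z [ 0.  0. -1.] y [0.374 0.928 0.   ] F [ 0.5 -0.5  0.7] w0.0866 q [-1.21  0.33 -0.06  1.46  0.02  1.35 -0.09]
shift [-60.09 -37.71  -0.93] turn [ -0.   -0.  146.1]
shift [-60.09 -37.71  -0.93] turn [  0.   -0.  -33.9]
```

>>> step_arm(
  targets=[
    [[0.4,-4,-2.5,-1,0,0,9],[0.4,-8,-5,-2,0,0,18],[0.4,-12,-7.5,-3,0,0,27],[0.4,-16,-10,-4,0,0,36],[0.4,-20,-12.5,-4,0,0,45],[0.4,-24,-15,-4,0,0,54],[0.4,-28,-17.5,-4,0,0,63],[0.4,-32,-20,-4,0,0,72],[0.4,-36,-22.5,-4,0,0,81],[0.4,-40,-25,-4,0,0,90],[0.4,-44,-27.5,-4,0,0,99],[0.4,-48,-30,-4,0,0,108]],
  ],
)

```text
time: 2.1
tool_pos: [0.5673, 0.1209, 0.445]
tcp_rot: [-2.85, -1.322, -0.001]
contact_force: [0.2, -0.5, -0.6]
gripper_width: 0.0523
```

Run:
```python
from h import *
a=np.radians(-78)
to([.650,.0055,.2],[np.cos(a),np.sin(a),0])
```

```text
t2.10 grasp [0.5674 0.121  0.281 ] z [ 0.001  0.    -1.   ] y [ 0.764 -0.646  0.   ] F [ 0.2 -0.5 -0.6] w0.0523 q [-0.69  0.22  0.48  1.55 -0.1   1.4  -0.91]
shift [-3.48 13.76  8.1 ] turn [-0.  -0.  37.8]
shift [-3.48 13.76  8.1 ] turn [ 1.000e-01 -0.000e+00 -1.422e+02]
```

>>> step_arm(
  targets=[
    [[0.45,-1,3.5,2,0,0,10],[0.45,-2,7,4,0,0,20],[0.45,-3,10.5,6,0,0,30],[0.45,-3.5,13.8,8,0,0,37.8],[0.45,-3.5,13.8,8,0,0,37.8],[0.45,-3.5,13.8,8,0,0,37.8]],
  ],
)

```text
time: 2.85
tool_pos: [0.6501, 0.0057, 0.3651]
tcp_rot: [-3.123, -0.331, -0.001]
contact_force: [1.1, 0.6, -0.5]
gripper_width: 0.048
```

Run:
```python
from h import *
a=np.radians(-78)
t=cam("top"); s=cam("scene"); crop(t,"t4",180,140,260,220,8); crop(s,"s4",220,60,320,170,6)
to([.650,.0055,.126],[np.cos(a),np.sin(a),0])
```

```text
t2.95 grasp [0.6503 0.0064 0.2017] z [ 0.001  0.001 -1.   ] y [ 0.21  -0.978 -0.001] F [0.7 0.9 0.3] w0.0476 q [-0.52  0.45  0.61  1.47 -0.27  1.3  -1.25]
shift [-0.03  0.08  7.57] turn [-0.1 -0.1  0.1]
shift [-0.03  0.08  7.57] turn [ 2.000e-01 -1.000e-01 -1.799e+02]
```

View pics/s4.png

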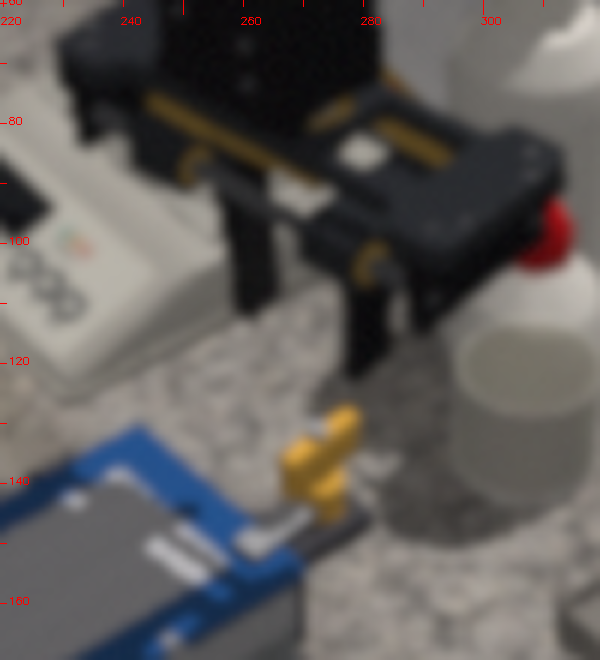

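View pics/t4.png

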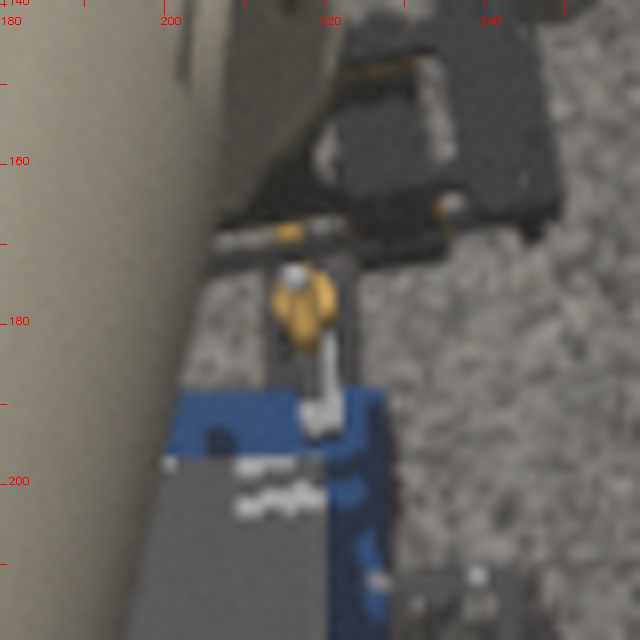

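>>> step_arm(
  targets=[
    [[0.45,0,0.1,3,0,0,0],[0.45,0,0.1,5,0,0,0],[0.45,0,0.1,6.5,0,0,0],[0.45,0,0.1,7.5,0,0,0],[0.45,0,0.1,7.5,0,0,0],[0.6,0,0.1,7.5,0,0,0],[0.7,0,0.1,7.5,0,0,0],[0.8,0,0.1,7.5,0,0,0],[1,0,0.1,7.5,0,0,0],[1,0,0.1,7.5,0,0,0],[1,0,0.1,7.5,0,0,0],[1,0,0.1,7.5,0,0,0]],
  ],
)

```text
time: 4.45
tool_pos: [0.6503, 0.0058, 0.2909]
tcp_rot: [-3.122, -0.332, -0.002]
contact_force: [-2.1, 2.6, 4.0]
gripper_width: 0.0098
```

Run:
```python
from h import *
st(); print(robot.sense()["moment"])
s=cam("scene"); crop(s,"s5",220,60,320,170,6)
```

```text
t4.45 grasp [0.6505 0.0061 0.1269] z [ 0.001  0.002 -1.   ] y [ 0.21  -0.978 -0.002] F [-2.1  2.6  4. ] w0.0098 q [-0.51  0.52  0.58  1.55 -0.3   1.16 -1.22]
[0.62030397 0.80575017 0.01196212]
```

View pics/s5.png

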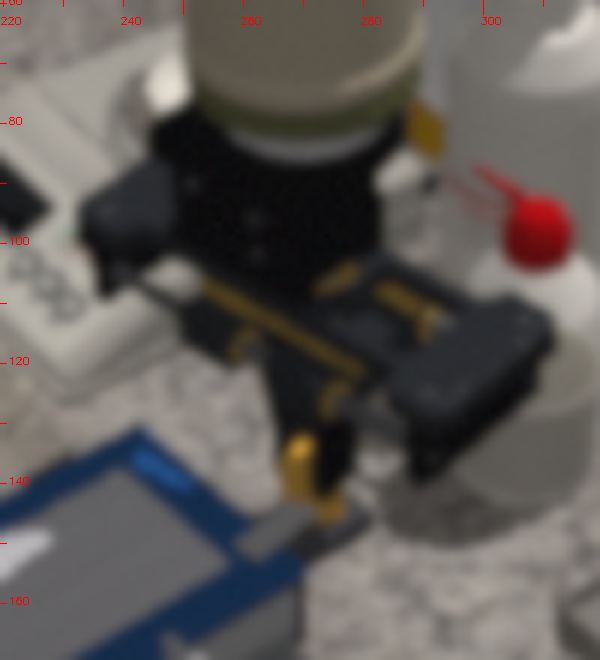

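>>> step_arm(
  targets=[
    [[1,0,0,0,0,0,-8],[1,0,0,0,0,0,-16],[1,0,0,0,0,0,-24],[1,0,0,0,0,0,-32],[1,0,0,0,0,0,-40],[1,0,0,0,0,0,-48],[1,0,0,0,0,0,-56],[1,0,0,0,0,0,-64],[1,0,0,0,0,0,-72],[1,0,0,0,0,0,-80],[1,0,0,0,0,0,-88],[1,0,0,0,0,0,-96]],
  ],
)

```text
time: 6.0
tool_pos: [0.6516, 0.0047, 0.2909]
tcp_rot: [1.836, 2.543, 0.007]
contact_force: [11.7, -0.8, -7.3]
gripper_width: 0.0099
```

Run:
```python
from h import *
st(); print(robot.sense()["moment"])
```

```text
t6.00 grasp [0.6527 0.0048 0.1269] z [ 0.006  0.    -1.   ] y [0.949 0.315 0.006] F [11.7 -0.8 -7.3] w0.0099 q [-0.27  0.47  0.26  1.54 -0.13  1.14  0.33]
[-0.26981742 -2.55038846 -0.08960835]
```

>>> step_arm(
  targets=[
    [[1,0,0,0,0,0,-8],[1,0,0,0,0,0,-16],[1,0,0,0,0,0,-24],[1,0,0,0,0,0,-30],[1,0,0,0,0,0,-34],[1,0,0,0,0,0,-36],[1,0,0,0,0,0,-36],[1,0,0,0,0,0,-36]],
  ],
)

```text
time: 7.0
tool_pos: [0.6523, 0.005, 0.2909]
tcp_rot: [0.96, 2.983, 0.006]
contact_force: [4.9, 3.1, -1.7]
gripper_width: 0.0102
```

Run:
```python
from h import *
s,Rm,g=st(); print(robot.sense()["moment"],np.degrees(np.arctan2(Rm[1,1],Rm[0,1])))
s=cam("scene"); crop(s,"s6",220,60,320,170,6)
s=cam("top"); crop(s,"t6",180,140,260,220,8)
```

```text
t7.00 grasp [0.6538 0.0053 0.1269] z [ 0.009  0.001 -1.   ] y [0.583 0.812 0.006] F [ 4.9  3.1 -1.7] w0.0102 q [-0.19  0.47  0.14  1.53 -0.07  1.14  0.92]
[ 0.82455705 -0.95961544 -0.55039455] 54.314226139180676
```

View pics/s6.png

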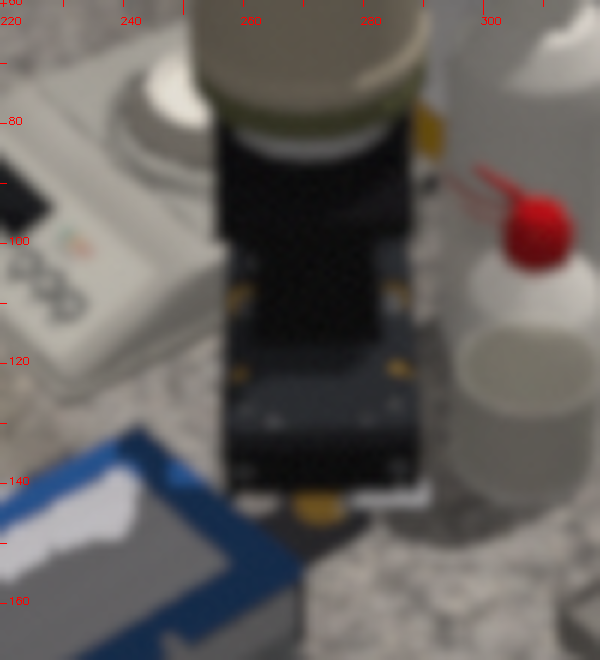

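View pics/t6.png

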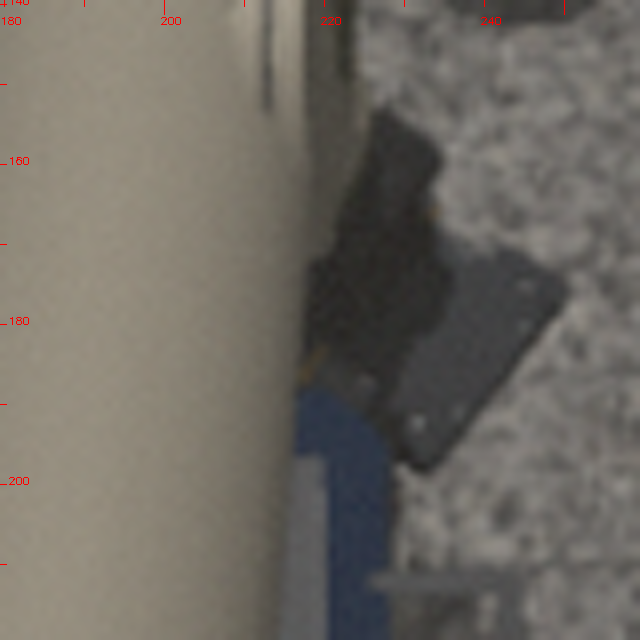

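>>> step_arm(
  targets=[
    [[0.8,0,0,0,0,0,0],[0.6,0,0,0,0,0,0],[0.5,0,0,0,0,0,0],[0.5,0,0,0,0,0,0],[0.5,0,0,-2,0,0,0],[0.5,0,0,-5,0,0,0],[0.5,0,0,-9,0,0,0],[0.5,0,0,-9,0,0,0]],
  ],
)

```text
time: 8.1
tool_pos: [0.6522, 0.0047, 0.3864]
tcp_rot: [0.958, 2.976, 0.011]
contact_force: [0.4, 0.8, -0.5]
gripper_width: 0.0434
```

Run:
```python
from h import *
a=np.radians(93.2)
to([.5075,-.0712,.15],[np.cos(a),np.sin(a),0])
```

```text
t8.10 grasp [0.6549 0.005  0.2224] z [ 0.017  0.002 -1.   ] y [0.584 0.812 0.011] F [ 0.4  0.8 -0.5] w0.0434 q [-0.19  0.39  0.16  1.43 -0.06  1.31  0.91]
shift [  7.41 -14.69   6.98] turn [  0.4   0.9 -38.9]
shift [  7.41 -14.69   6.98] turn [  1.1  -0.5 141.1]
```

>>> step_arm(
  targets=[
    [[0.65,1,-2.5,0,0,0,-8],[0.65,2.5,-5,0,0,0.2,-16],[0.65,4,-8,0,0.2,0.5,-24],[0.65,5.5,-11,0,0.3,0.7,-32],[0.65,7.4,-14.7,1,0.4,0.9,-38.9],[0.65,7.4,-14.7,4,0.4,0.9,-38.9],[0.65,7.4,-14.7,6,0.4,0.9,-38.9],[0.65,7.4,-14.7,6,0.4,0.9,-38.9]],
  ],
)

```text
time: 9.1
tool_pos: [0.5068, -0.0714, 0.323]
tcp_rot: [0.088, -3.138, 0.0]
contact_force: [0.3, 0.2, 0.6]
gripper_width: 0.0305
```

Run:
```python
from h import *
a=np.radians(93.2)
s=cam("scene"); crop(s,"s7",150,80,300,230,5)
t=cam("top"); crop(t,"t7",150,150,290,290,5)
to([.5075,-.0712,.09],[np.cos(a),np.sin(a),0])
```

```text
t9.20 grasp [ 0.5076 -0.0715  0.1607] z [ 0.001 -0.    -1.   ] y [-0.056  0.998 -0.   ] F [-0.1 -0.4 -0.1] w0.0305 q [-0.04  0.15  0.1   1.86 -0.02  1.13  1.69]
shift [0.01 0.02 7.07] turn [-0.  0. -0.]
shift [0.01 0.02 7.07] turn [1.0e-01 0.0e+00 1.8e+02]
```

View pics/s7.png

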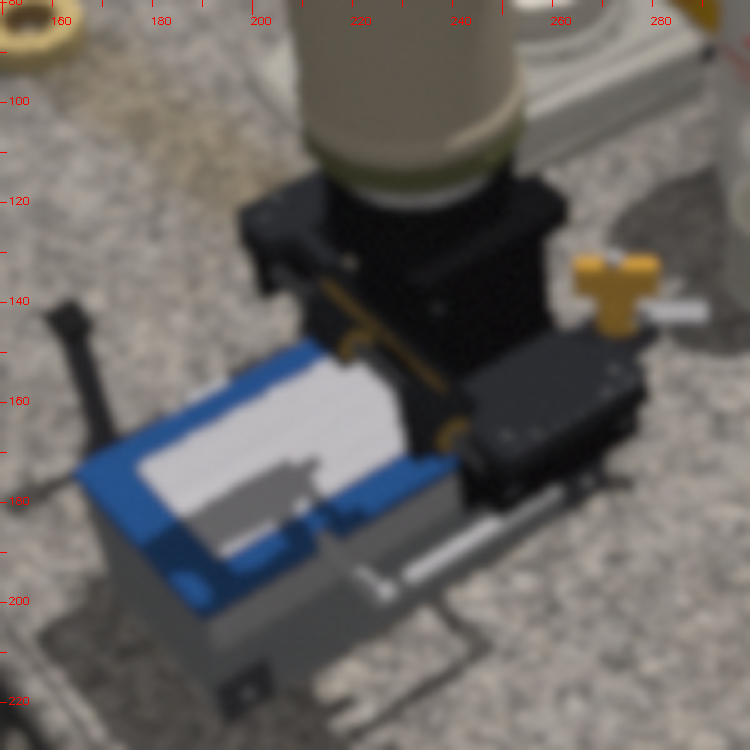

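View pics/t7.png

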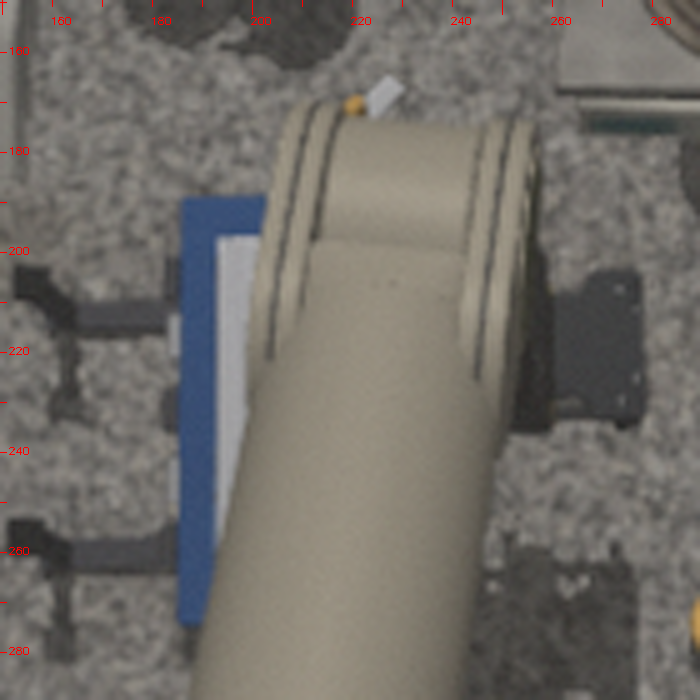

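>>> step_arm(
  targets=[
    [[0.65,0,0,2,0,0,0],[0.65,0,0,4,0,0,0],[0.65,0,0,5.5,0,0,0],[0.65,0,0,6.5,0,0,0],[0.65,0,0,7.1,0,0,0],[0.65,0,0,7.1,0,0,0]],
  ],
)

```text
time: 9.95
tool_pos: [0.5076, -0.0714, 0.2537]
tcp_rot: [-0.088, 3.14, -0.001]
contact_force: [-0.6, 0.2, 0.3]
gripper_width: 0.0304
```

>>> step_arm(
  targets=[
    [[0.75,0,0,0,0,0,0],[0.85,0,0,0,0,0,0],[1,0,0,0,0,0,0],[1,0,0,0,0,0,0],[1,0,0,0,0,0,0]],
  ],
)

```text
time: 10.58
tool_pos: [0.5077, -0.0701, 0.2539]
tcp_rot: [-0.09, 3.14, 0.002]
contact_force: [-0.7, 5.3, 2.8]
gripper_width: 0.0092
```

Run:
```python
from h import *
st()
s=cam("scene"); crop(s,"s8",150,80,300,230,5)
```

```text
t10.57 grasp [ 0.5078 -0.0699  0.0899] z [ 0.     0.001 -1.   ] y [-0.057  0.998  0.001] F [-0.7  5.3  2.8] w0.0092 q [-0.04  0.23  0.1   1.93 -0.03  0.98  1.7 ]
```

View pics/s8.png

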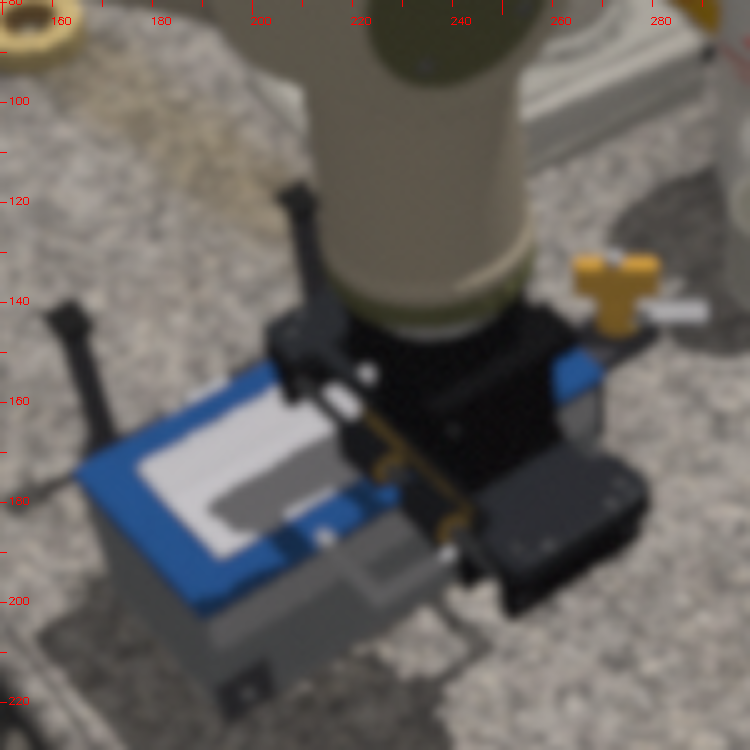

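```bash
cat >> h.py <<'E'
def arc(hy,hz,ths,ey=(-.0558,.9984,0)):
    """shift table for bar along arc; hinge at world hy (projected on ey) and hz"""
    s,Rm,g=st(); ey=np.array(ey); c=g@ey
    print("theta now",np.arctan2(g[2]-hz,hy-c).round(3),"r",np.hypot(g[2]-hz,hy-c).round(4))
    for th in ths:
        d=(hy-.162*np.cos(th)-c)*ey+np.array([0,0,hz+.162*np.sin(th)-g[2]])
        print("%.2f"%th,(Rm.T@d*100).round(2))
E
python3 - <<'E'
from h import *
s,Rm,g=st(); hy=g@np.array((-.0558,.9984,0))+.162; print(hy)
arc(hy,.0895,np.arange(1,13)*.08)
E
```

```text
t10.62 grasp [ 0.5078 -0.0699  0.0899] z [ 0.     0.001 -1.   ] y [-0.057  0.998  0.001] F [-0.6  4.7  2.5] w0.0092 q [-0.04  0.23  0.1   1.93 -0.03  0.98  1.7 ]
0.06388914445615984
t10.62 grasp [ 0.5078 -0.0699  0.0899] z [ 0.     0.001 -1.   ] y [-0.057  0.998  0.001] F [-0.6  4.7  2.5] w0.0092 q [-0.04  0.23  0.1   1.93 -0.03  0.98  1.7 ]
theta now 0.003 r 0.162
0.08 [-0.    0.05 -1.25]
0.16 [-0.    0.21 -2.54]
0.24 [-0.    0.47 -3.81]
0.32 [-0.    0.83 -5.05]
0.40 [-0.    1.29 -6.26]
0.48 [-0.01  1.84 -7.44]
0.56 [-0.01  2.49 -8.56]
0.64 [-0.01  3.22 -9.63]
0.72 [-1.000e-02  4.030e+00 -1.063e+01]
0.80 [-1.000e-02  4.930e+00 -1.157e+01]
0.88 [-1.000e-02  5.890e+00 -1.244e+01]
0.96 [ -0.02   6.93 -13.22]
```

>>> step_arm(
  targets=[
    [[1,0,0.05,-1.25,0,0,0],[1,0,0.2,-2.5,0,0,0],[1,0,0.5,-3.8,0,0,0],[1,0,0.8,-5.05,0,0,0],[1,0,1.3,-6.25,0,0,0],[1,0,1.85,-7.4,0,0,0],[1,0,2.5,-8.55,0,0,0],[1,0,3.2,-9.6,0,0,0],[1,0,4.0,-10.6,0,0,0],[1,0,4.9,-11.55,0,0,0],[1,0,5.9,-12.4,0,0,0],[1,0,6.9,-13.2,0,0,0]],
  ],
)

```text
time: 12.12
tool_pos: [0.5039, -0.0029, 0.3882]
tcp_rot: [-0.086, 3.138, -0.002]
contact_force: [1.6, -7.7, 6.0]
gripper_width: 0.0087
```

Run:
```python
from h import *
arc(.0639,.0895,.95+np.arange(1,13)*.08)
s=cam("scene"); crop(s,"s9",150,50,300,230,4)
```

```text
t12.12 grasp [ 0.5044 -0.0031  0.2242] z [ 0.003 -0.001 -1.   ] y [-0.055  0.999 -0.001] F [ 1.6 -7.7  6. ] w0.0087 q [-0.13  0.07  0.05  1.8  -0.    1.26  1.54]
theta now 0.956 r 0.1649
1.03 [ 0.    1.18 -0.42]
1.11 [-0.    2.31 -1.04]
1.19 [-0.    3.49 -1.58]
1.27 [-0.    4.71 -2.01]
1.35 [ 0.    5.97 -2.35]
1.43 [ 0.    7.24 -2.58]
1.51 [ 0.    8.53 -2.71]
1.59 [ 0.    9.82 -2.74]
1.67 [ 1.000e-02  1.112e+01 -2.670e+00]
1.75 [ 1.00e-02  1.24e+01 -2.49e+00]
1.83 [ 1.000e-02  1.367e+01 -2.210e+00]
1.91 [ 1.00e-02  1.49e+01 -1.83e+00]
```

View pics/s9.png

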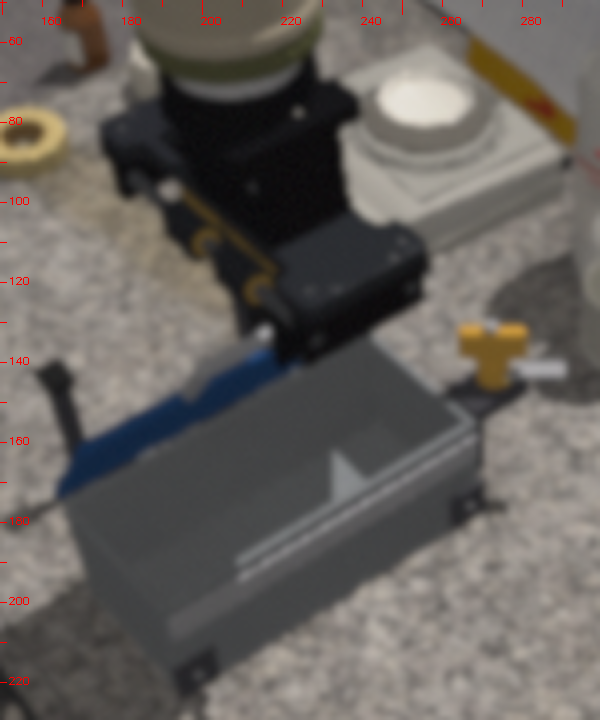

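Run:
```python
from h import *
arc(.061,.0905,.97+np.arange(1,13)*.08)
```

```text
t12.18 grasp [ 0.5045 -0.0014  0.2252] z [ 0.003 -0.    -1.   ] y [-0.056  0.998 -0.001] F [-4.8 -9.8 12.6] w0.0090 q [-0.13  0.07  0.04  1.8  -0.    1.26  1.54]
theta now 0.979 r 0.1623
1.05 [-0.    1.   -0.59]
1.13 [-0.    2.15 -1.19]
1.21 [-0.01  3.34 -1.69]
1.29 [-0.01  4.57 -2.1 ]
1.37 [-0.01  5.83 -2.41]
1.45 [-0.01  7.11 -2.62]
1.53 [-0.01  8.4  -2.73]
1.61 [-0.01  9.69 -2.73]
1.69 [-1.000e-02  1.098e+01 -2.630e+00]
1.77 [-1.000e-02  1.226e+01 -2.420e+00]
1.85 [-1.000e-02  1.352e+01 -2.120e+00]
1.93 [-1.000e-02  1.475e+01 -1.710e+00]
```

>>> step_arm(
  targets=[
    [[1,0,1.0,-0.7,0,0,0],[1,0,2.1,-1.3,0,0,0],[1,0,3.3,-1.8,0,0,0],[1,0,4.55,-2.2,0,0,0],[1,0,5.8,-2.5,0,0,0],[1,0,7.1,-2.7,0,0,0]],
  ],
)

```text
time: 12.92
tool_pos: [0.4999, 0.0705, 0.4169]
tcp_rot: [-0.088, 3.136, -0.001]
contact_force: [2.3, -1.4, 3.5]
gripper_width: 0.0088
```

Run:
```python
from h import *
arc(.061,.0905,1.42+np.arange(1,13)*.08)
```

```text
t12.93 grasp [0.5007 0.0704 0.2529] z [ 0.005 -0.    -1.   ] y [-0.056  0.998 -0.   ] F [ 2.3 -1.4  3.5] w0.0088 q [-0.21  0.06 -0.02  1.76  0.    1.32  1.39]
theta now 1.457 r 0.1635
1.50 [-0.    0.72  0.08]
1.58 [-0.    2.01  0.04]
1.66 [-0.    3.31  0.1 ]
1.74 [-0.    4.59  0.27]
1.82 [-0.    5.86  0.54]
1.90 [0.   7.1  0.91]
1.98 [0.   8.31 1.37]
2.06 [0.   9.48 1.93]
2.14 [1.000e-02 1.059e+01 2.590e+00]
2.22 [1.000e-02 1.166e+01 3.330e+00]
2.30 [1.000e-02 1.266e+01 4.150e+00]
2.38 [ 0.02 13.59  5.05]
```

>>> step_arm(
  targets=[
    [[1,0,0.8,-0.1,0,0,0],[1,0,2.0,-0.1,0,0,0],[1,0,3.3,0,0,0,0],[1,0,4.6,0.15,0,0,0],[1,0,5.9,0.4,0,0,0],[1,0,7.1,0.8,0,0,0],[1,0,8.3,1.25,0,0,0],[1,0,9.5,1.8,0,0,0]],
  ],
)

```text
time: 13.92
tool_pos: [0.4948, 0.1659, 0.3984]
tcp_rot: [-0.088, 3.135, -0.001]
contact_force: [6.8, -2.0, 0.9]
gripper_width: 0.0087
```

Run:
```python
from h import *
arc(.061,.0915,2.03+np.arange(1,13)*.07)
```

```text
t13.93 grasp [0.4957 0.1658 0.2344] z [ 0.005 -0.    -1.   ] y [-0.056  0.998 -0.001] F [ 6.8 -2.   0.9] w0.0087 q [-0.32  0.11 -0.1   1.74  0.01  1.29  1.2 ]
theta now 2.065 r 0.1623
2.10 [0.   0.49 0.3 ]
2.17 [0.   1.44 0.91]
2.24 [0.01 2.36 1.58]
2.31 [0.01 3.22 2.31]
2.38 [0.01 4.03 3.11]
2.45 [0.02 4.79 3.95]
2.52 [0.02 5.48 4.85]
2.59 [0.03 6.11 5.79]
2.66 [0.03 6.67 6.78]
2.73 [0.04 7.16 7.8 ]
2.80 [0.04 7.58 8.86]
2.87 [0.05 7.92 9.94]
```

>>> step_arm(
  targets=[
    [[1,0,0.5,0.3,0,0,0],[1,0,1.4,0.9,0,0,0],[1,0,2.4,1.6,0,0,0],[1,0,3.2,2.3,0,0,0],[1,0,4.0,3.1,0,0,0],[1,0,4.8,3.95,0,0,0],[1,0,5.5,4.85,0,0,0],[1,0,6.1,5.8,0,0,0],[1,0,6.65,6.7,0,0,0],[1,0,7.0,7.4,0,0,0],[1,0,7.25,8.0,0,0,0],[1,0,7.4,8.4,0,0,0]],
  ],
)

```text
time: 15.42
tool_pos: [0.4909, 0.241, 0.3138]
tcp_rot: [-0.089, 3.135, 0.001]
contact_force: [5.5, 3.9, 1.6]
gripper_width: 0.0088
```

Run:
```python
from h import *
arc(.061,.0915,2.76+np.arange(1,9)*.02)
s=cam("scene"); crop(s,"s10",100,50,300,230,4)
```

```text
t15.43 grasp [0.4918 0.2411 0.1498] z [ 0.005  0.001 -1.   ] y [-0.057  0.998  0.   ] F [5.5 3.9 1.6] w0.0088 q [-0.4   0.24 -0.16  1.78  0.04  1.12  1.05]
theta now 2.776 r 0.163
2.78 [ 0.   -0.07  0.1 ]
2.80 [0.   0.04 0.4 ]
2.82 [0.   0.14 0.71]
2.84 [0.01 0.24 1.02]
2.86 [0.01 0.34 1.33]
2.88 [0.01 0.42 1.64]
2.90 [0.01 0.5  1.96]
2.92 [0.01 0.58 2.27]
```

View pics/s10.png

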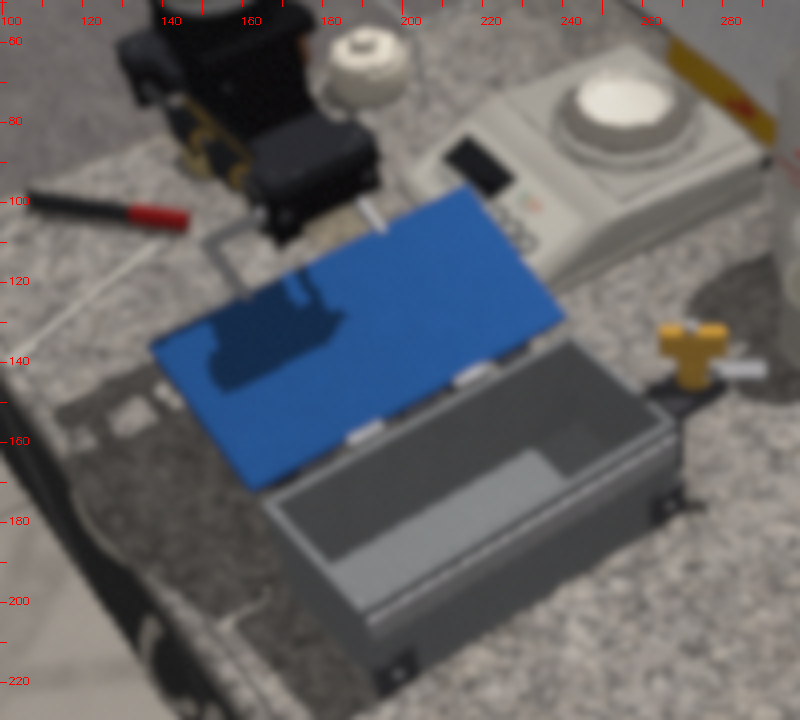

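>>> step_arm(
  targets=[
    [[1,0,0,0.2,0,0,0],[1,0,0.05,0.4,0,0,0],[1,0,0.1,0.6,0,0,0],[1,0,0.15,0.8,0,0,0],[1,0,0.2,1.0,0,0,0],[1,0,0.25,1.15,0,0,0],[1,0,0.3,1.3,0,0,0],[1,0,0.3,1.4,0,0,0],[1,0,0.35,1.5,0,0,0]],
  ],
)

```text
time: 16.6
tool_pos: [0.4906, 0.2461, 0.2983]
tcp_rot: [-0.091, 3.134, 0.004]
contact_force: [4.9, 6.3, 2.0]
gripper_width: 0.0091
```

Run:
```python
from h import *
arc(.061,.0915,[2.88])
```

```text
t16.60 grasp [0.4915 0.2465 0.1343] z [ 0.006  0.003 -1.   ] y [-0.058  0.998  0.002] F [4.9 6.3 2. ] w0.0091 q [-0.41  0.26 -0.16  1.79  0.05  1.09  1.04]
theta now 2.877 r 0.1634
2.88 [ 0.   -0.12  0.09]
```

Continue a few tenths down until contact shows.

>>> step_arm(
  targets=[
    [[1,0,-0.1,0.1,0,0,0],[1,0,-0.1,0.2,0,0,0],[1,0,-0.1,0.3,0,0,0],[1,0,-0.1,0.35,0,0,0]],
  ],
)

```text
time: 17.1
tool_pos: [0.4904, 0.2467, 0.2947]
tcp_rot: [-0.093, 3.133, 0.007]
contact_force: [4.5, 6.6, 0.8]
gripper_width: 0.0085
```

Run:
```python
from h import *
arc(.061,.0915,[2.88])
```

```text
t17.10 grasp [0.4915 0.2475 0.1307] z [ 0.007  0.005 -1.   ] y [-0.059  0.998  0.005] F [4.5 6.6 0.8] w0.0085 q [-0.41  0.26 -0.16  1.8   0.05  1.08  1.04]
theta now 2.9 r 0.1635
2.88 [-0.   -0.22 -0.27]
```

>>> step_arm(
  targets=[
    [[1,0,-0.1,0.1,0,0,0],[1,0,-0.1,0.2,0,0,0],[1,0,-0.1,0.3,0,0,0],[1,0,-0.1,0.3,0,0,0]],
  ],
)

```text
time: 17.6
tool_pos: [0.4903, 0.2471, 0.292]
tcp_rot: [-0.094, 3.133, 0.01]
contact_force: [3.2, 4.5, 6.4]
gripper_width: 0.0088
```

Run:
```python
from h import *
arc(.061,.0915,[2.88])
s=cam("scene"); crop(s,"s11",100,50,300,230,4)
```

```text
t17.60 grasp [0.4915 0.2482 0.128 ] z [ 0.007  0.007 -1.   ] y [-0.06   0.998  0.006] F [3.2 4.5 6.4] w0.0088 q [-0.41  0.26 -0.16  1.8   0.04  1.08  1.05]
theta now 2.917 r 0.1635
2.88 [-0.   -0.29 -0.54]
```

View pics/s11.png

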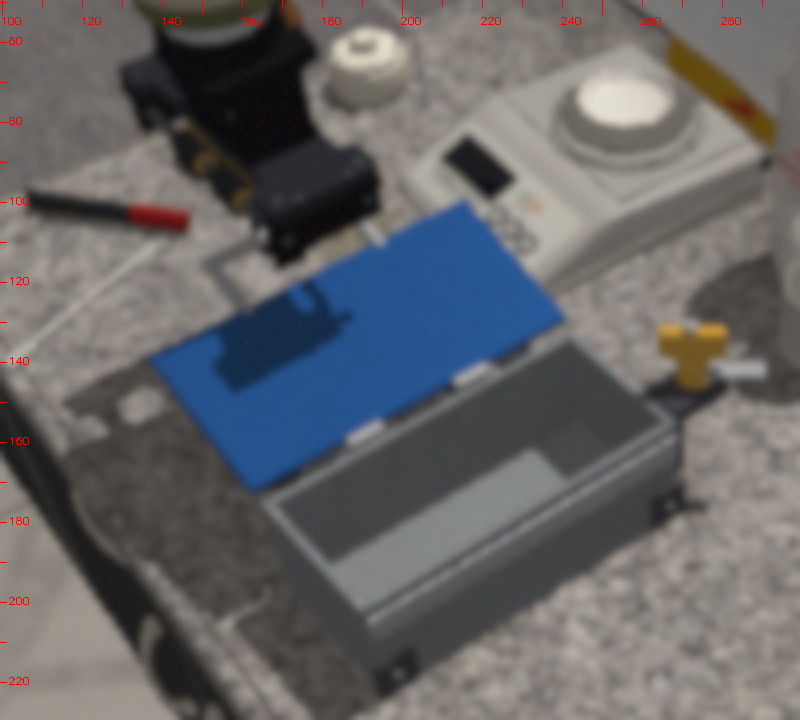

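>>> step_arm(
  targets=[
    [[1,0,-0.1,0.1,0,0,0],[1,0,-0.1,0.2,0,0,0],[1,0,-0.1,0.2,0,0,0]],
  ],
)

```text
time: 18.02
tool_pos: [0.4903, 0.2471, 0.2915]
tcp_rot: [-0.095, 3.131, 0.012]
contact_force: [-1.7, -0.3, 18.5]
gripper_width: 0.0083
```

Run:
```python
from h import *
st()
```

```text
t18.02 grasp [0.4916 0.2484 0.1275] z [ 0.008  0.008 -1.   ] y [-0.06   0.998  0.008] F [-1.7 -0.3 18.5] w0.0083 q [-0.41  0.26 -0.16  1.8   0.04  1.07  1.05]
```

>>> step_arm(
  targets=[
    [[1,0,0,-0.1,0,0,0],[0.85,0,0,-0.1,0,0,0],[0.7,0,0,-0.1,0,0,0],[0.6,0,0,-0.1,0,0,0],[0.6,0,0,-0.1,0,0,0],[0.6,0,0,-1.5,0,0,0],[0.6,0,0,-5,0,0,0],[0.6,0,0,-10,0,0,0],[0.6,0,0,-13,0,0,0],[0.6,0,0,-13,0,0,0]],
  ],
)

```text
time: 19.27
tool_pos: [0.4894, 0.2462, 0.4252]
tcp_rot: [-0.094, 3.126, 0.016]
contact_force: [-0.2, 0.2, -1.2]
gripper_width: 0.0347
```

Run:
```python
from h import *
c=cam("top"); cv2.imwrite("pics/t12.png",c["frame"][:,:,::-1]); crop(c,"t12b",280,180,400,300,5)
c=cam("scene"); cv2.imwrite("pics/s12.png",c["frame"][:,:,::-1])
st()
```

```text
t19.38 grasp [0.4905 0.2473 0.2579] z [ 0.009  0.008 -1.   ] y [-0.06   0.998  0.008] F [-0.2 -0.4 -0.9] w0.0341 q [-0.41  0.16 -0.16  1.64  0.02  1.33  1.06]
```

View pics/s12.png

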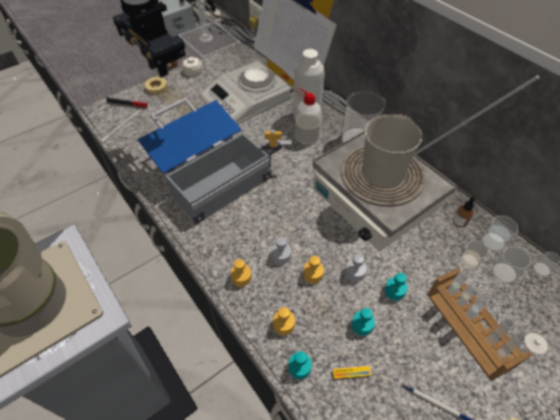

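View pics/t12.png

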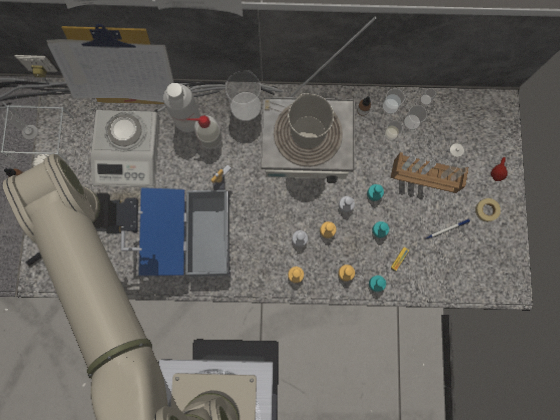

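View pics/t12b.png

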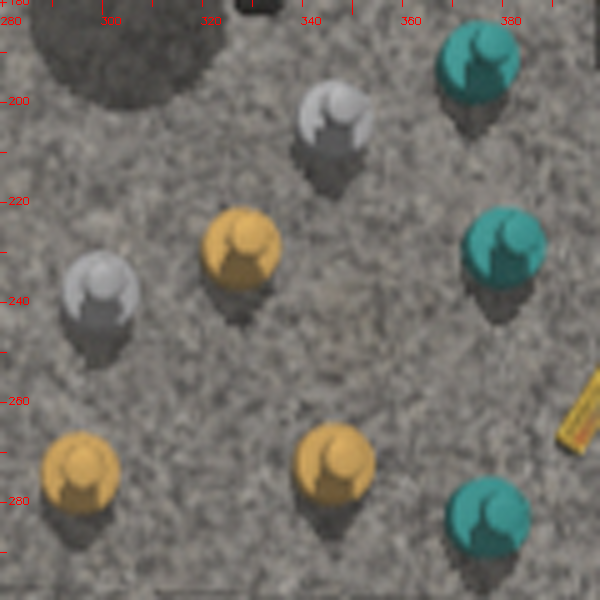

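Run:
```python
from h import *
c=cam("top"); crop(c,"t13",130,160,240,285,6)
s=cam("scene"); 
for a,b in[((296.8,273),(238,263)),((345.8,270.5),(283,311.5)),((328.3,226.8),None)]:
    p=plane(c,a,.064);print(p.round(4), proj(c,[p-[0,0,.036+.0]]).round(1))
```

```text
[ 0.3938 -0.2209  0.064 ] [[296.3 274. ]]
[ 0.4043 -0.3565  0.064 ] [[344.1 271.5]]
[ 0.5258 -0.3072  0.064 ] [[327.  228.9]]
```

View pics/t13.png

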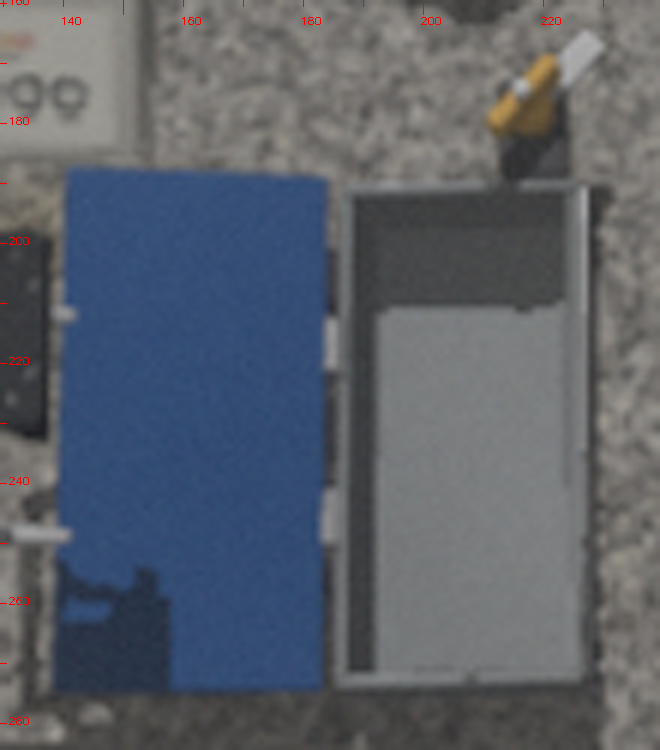

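Run:
```python
from h import *
c=cam("top")
P=[plane(c,u,.085) for u in((187.3,190.8),(227.3,190.3),(227.3,273.5),(185.5,274.2))]
print(np.round(P,4), np.mean(P,0), [np.linalg.norm(P[i]-P[(i+1)%4]).round(4) for i in range(4)])
print("nut",np.mean([plane(c,u,.131) for u in((211.5,180.3),(220.5,169.5))],0), np.round([plane(c,u,.131) for u in((211.5,180.3),(220.5,169.5))],4))
yaw=np.radians(3.2); ex=np.array([np.cos(yaw),np.sin(yaw),0]);ey=np.array([-ex[1],ex[0],0]); o=np.mean(P,0)
for x in(-.085,-.033,.018): print(x,(o+x*ex).round(4))
a=np.radians(0)
to([.3938,-.2209,.2],ex)
```

```text
[[ 0.6141  0.0917  0.085 ]
 [ 0.6186 -0.0203  0.085 ]
 [ 0.3859 -0.0308  0.085 ]
 [ 0.3811  0.0827  0.085 ]] [0.49993404 0.03081908 0.085     ] [np.float64(0.1122), np.float64(0.233), np.float64(0.1136), np.float64(0.2332)]
nut [0.64996669 0.0075352  0.131     ] [[ 0.6344  0.0191  0.131 ]
 [ 0.6655 -0.004   0.131 ]]
-0.085 [0.4151 0.0261 0.085 ]
-0.033 [0.467 0.029 0.085]
0.018 [0.5179 0.0318 0.085 ]
t19.52 grasp [0.4901 0.2471 0.2566] z [ 0.007  0.007 -1.   ] y [-0.06   0.998  0.007] F [-0.8 -0.3  0.7] w0.0346 q [-0.41  0.16 -0.16  1.64  0.02  1.33  1.06]
shift [ 12.36 -46.06   5.25] turn [ 0.6  0.  90.3]
shift [ 12.36 -46.06   5.25] turn [ -0.    0.6 -89.7]
```

>>> step_arm(
  targets=[
    [[0.5,1,-3.8,0,0,0,7.5],[0.5,2,-7.6,0,0,0,15],[0.5,3.1,-11.5,0,0,0,22.5],[0.5,4.1,-15.3,0,0,0,30],[0.45,5.1,-19.2,0,0,0,37.5],[0.45,6.2,-23,0,0,0,45],[0.45,7.2,-26.8,0,0,0,52.5],[0.4,8.2,-30.7,0,0,0,60],[0.4,9.2,-34.5,0,0,0,67.5],[0.4,10.3,-38.3,0,0.3,0,75],[0.4,11.3,-42.2,0.5,0.5,0,82.5],[0.4,12.4,-46.1,2,0.6,0,90.3]],
  ],
)

```text
time: 21.02
tool_pos: [0.3928, -0.2228, 0.3963]
tcp_rot: [2.164, 2.277, 0.001]
contact_force: [-0.3, -0.9, 0.4]
gripper_width: 0.0522
```

Run:
```python
from h import *
c=cam("scene"); crop(c,"s14",180,180,330,330,5)
to([.3938,-.2209,.0575],[.9984,.0558,0])
```

```text
t21.07 grasp [ 0.3902 -0.2274  0.23  ] z [-0.002 -0.001 -1.   ] y [ 0.999  0.039 -0.002] F [-4.1 -3.3 -1.8] w0.0526 q [ 0.1  -0.06  0.32  1.92  0.02  1.28  0.45]
shift [ 0.64  0.39 17.25] turn [-0.1  0.  -1. ]
shift [ 0.64  0.39 17.25] turn [1.00e-01 2.00e-01 1.79e+02]
```

View pics/s14.png

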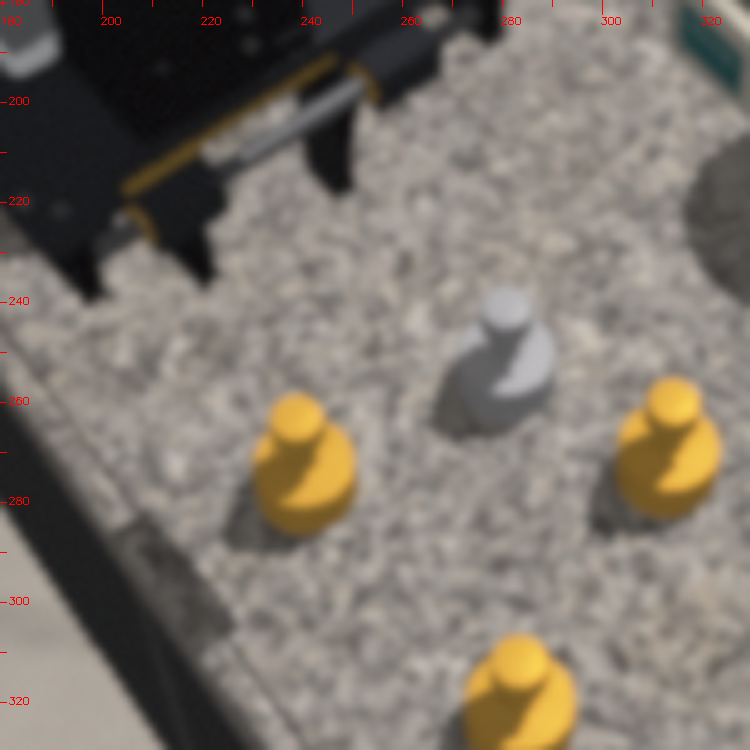

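>>> step_arm(
  targets=[
    [[0.4,0.6,0.4,3,0,0,-1],[0.4,0.6,0.4,7,0,0,-1],[0.4,0.6,0.4,11,0,0,-1],[0.4,0.6,0.4,13,0,0,-1],[0.4,0.6,0.4,13,0,0,-1],[0.4,0.6,0.4,13,0,0,-1]],
  ],
)

```text
time: 21.82
tool_pos: [0.3943, -0.2213, 0.2647]
tcp_rot: [-2.158, -2.283, 0.003]
contact_force: [0.2, 0.0, 0.2]
gripper_width: 0.0519
```

Run:
```python
from h import *
c=cam("scene"); crop(c,"s15",180,180,330,330,5)
to([.3938,-.2209,.0575],[.9984,.0558,0])
```

```text
t21.88 grasp [ 0.3942 -0.2216  0.1009] z [-0.001 -0.001 -1.   ] y [ 0.998  0.056 -0.001] F [ 0.3 -0.4 -0.2] w0.0524 q [ 0.1   0.08  0.32  2.08 -0.03  0.98  0.5 ]
shift [ 0.06 -0.05  4.34] turn [-0.1  0.1  0. ]
shift [ 0.06 -0.05  4.34] turn [-1.0e-01 -1.0e-01 -1.8e+02]
```

View pics/s15.png

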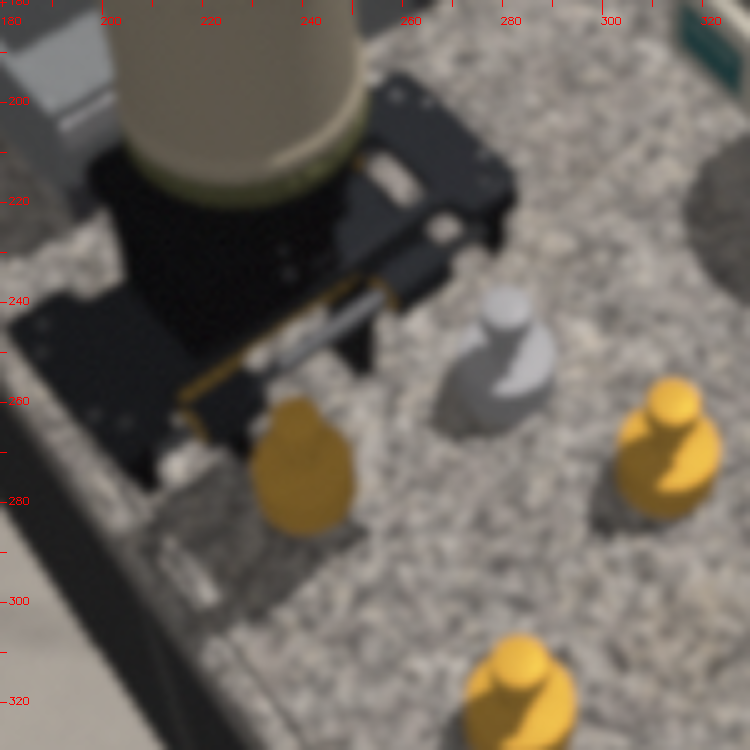

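>>> step_arm(
  targets=[
    [[0.4,0,0,1.5,0,0,0],[0.4,0,0,3,0,0,0],[0.4,0,0,4,0,0,0],[0.4,0,0,4.3,0,0,0],[0.5,0,0,4.3,0,0,0],[0.65,0,0,4.3,0,0,0],[0.8,0,0,4.3,0,0,0],[1,0,0,4.3,0,0,0],[1,0,0,4.3,0,0,0],[1,0,0,4.3,0,0,0]],
  ],
)

```text
time: 23.12
tool_pos: [0.3946, -0.2214, 0.2221]
tcp_rot: [2.158, 2.283, -0.002]
contact_force: [1.1, -0.3, 0.4]
gripper_width: 0.0227
```

Run:
```python
from h import *
to([.4151,.0261,.2],[.9984,.0558,0])
```

```text
t23.12 grasp [ 0.3945 -0.2217  0.0581] z [-0.    -0.001 -1.   ] y [ 0.998  0.056 -0.   ] F [ 1.1 -0.3  0.4] w0.0227 q [ 0.11  0.15  0.32  2.11 -0.06  0.88  0.52]
shift [ 24.58   3.44 -14.22] turn [-0.   0.1  0. ]
shift [ 24.58   3.44 -14.22] turn [-1.0e-01 -0.0e+00 -1.8e+02]
```

>>> step_arm(
  targets=[
    [[1,0,0,-2,0,0,0],[1,0,0,-5,0,0,0],[1,0,0,-9,0,0,0],[1,0,0,-12,0,0,0],[1,3,0.4,-14,0,0,0],[1,7,1,-14.2,0,0,0],[1,11,1.5,-14.2,0,0,0],[1,15,2.1,-14.2,0,0,0],[1,19,2.7,-14.2,0,0,0],[1,22.5,3.2,-14.2,0,0,0],[1,24.6,3.4,-14.2,0,0,0],[1,24.6,3.4,-14.2,0,0,0]],
  ],
)

```text
time: 24.62
tool_pos: [0.4144, 0.0275, 0.3633]
tcp_rot: [-2.155, -2.286, 0.004]
contact_force: [-0.0, -0.3, -2.4]
gripper_width: 0.0226
```

Run:
```python
from h import *
c=cam("scene"); crop(c,"s16",130,90,300,230,4)
to([.4151,.0261,.0645],[.9984,.0558,0])
```

```text
t24.68 grasp [0.4142 0.0261 0.1993] z [-0.002 -0.002 -1.   ] y [ 0.998  0.057 -0.002] F [ 0.1 -0.4 -2.7] w0.0226 q [-0.17 -0.1  -0.01  2.03  0.    1.22 -0.12]
shift [-1.000e-02  9.000e-02  1.348e+01] turn [-0.1  0.1  0.1]
shift [-1.000e-02  9.000e-02  1.348e+01] turn [-2.000e-01 -1.000e-01 -1.799e+02]
```

View pics/s16.png

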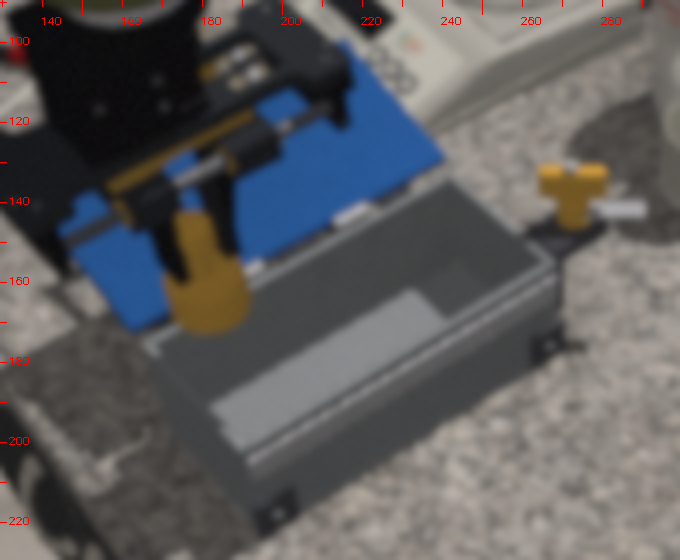

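>>> step_arm(
  targets=[
    [[1,0,0.5,2,0,0,0],[1,0,0.6,5,0,0,0],[1,0,0.6,7,0,0,0],[1,0,0.6,9,0,0,0],[1,0,0.6,11,0,0,0],[1,0,0.6,12.2,0,0,0],[1,0,0.6,12.8,0,0,0],[1,0,0.6,13.1,0,0,0],[1,0,0.6,13.3,0,0,0],[1,0,0.6,13.4,0,0,0]],
  ],
)

```text
time: 25.92
tool_pos: [0.4204, 0.0265, 0.2295]
tcp_rot: [2.156, 2.284, -0.003]
contact_force: [-0.4, -0.4, -2.5]
gripper_width: 0.0227
```

Run:
```python
from h import *
st()
```

```text
t25.93 grasp [0.4202 0.0262 0.0655] z [-0.001 -0.002 -1.   ] y [ 0.998  0.057 -0.001] F [-0.4 -0.4 -2.5] w0.0227 q [-0.17  0.08 -0.    2.16  0.    0.9  -0.12]
```

>>> step_arm(
  targets=[
    [[1,0,0,0.1,0,0,0],[1,0,0,0.2,0,0,0],[1,0,0,0.2,0,0,0],[0.68,0,0,0.15,0,0,0],[0.58,0,0,0.15,0,0,0],[0.55,0,0,0.15,0,0,0],[0.55,0,0,0.15,0,0,0],[0.55,0,0,-2,0,0,0],[0.55,0,0,-5,0,0,0],[0.55,0,0,-9,0,0,0],[0.55,0,0,-14,0,0,0],[0.55,0,0,-14,0,0,0]],
  ],
)

```text
time: 27.42
tool_pos: [0.4214, 0.0269, 0.3729]
tcp_rot: [2.154, 2.281, 0.005]
contact_force: [0.2, -0.5, -1.5]
gripper_width: 0.0392
```

Run:
```python
from h import *
c=cam("scene"); crop(c,"s17",100,90,420,330,2.5)
to([.4043,-.3565,.2],[.9984,.0558,0])
```

```text
t27.48 grasp [0.4211 0.0266 0.2067] z [ 0.002 -0.001 -1.   ] y [0.998 0.057 0.002] F [ 0.2 -0.6 -0.4] w0.0393 q [-0.17 -0.1  -0.    2.01  0.    1.23 -0.12]
shift [-38.17  -3.85   0.72] turn [0.1 0.1 0.1]
shift [-38.17  -3.85   0.72] turn [-1.000e-01  2.000e-01 -1.799e+02]
```

View pics/s17.png

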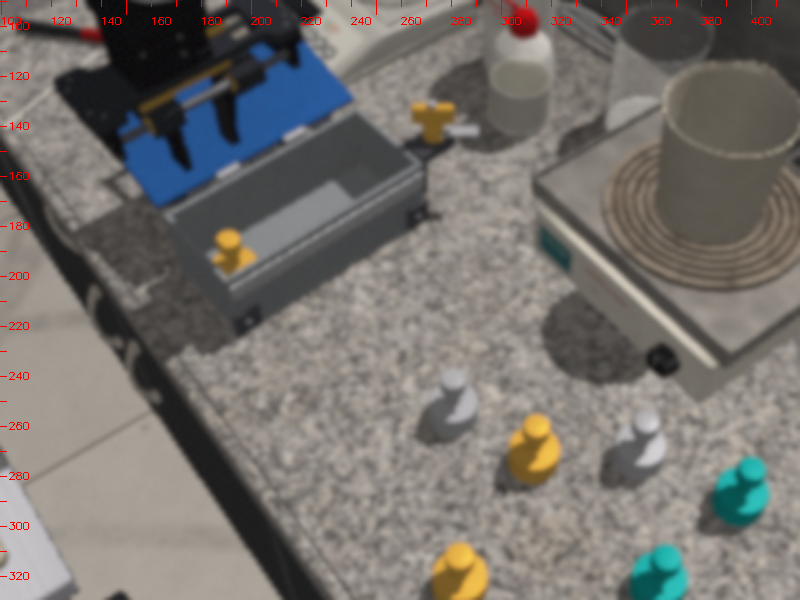

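>>> step_arm(
  targets=[
    [[0.5,-3,-0.3,0,0,0,0],[0.5,-7,-0.7,0,0,0,0],[0.45,-11,-1.1,0,0,0,0],[0.4,-15,-1.5,0,0,0,0],[0.4,-19,-1.9,0,0,0,0],[0.4,-23,-2.3,0,0,0,0],[0.4,-27,-2.7,0,0,0,0],[0.4,-31,-3.1,0,0,0,0],[0.4,-35,-3.5,0,0,0,0],[0.4,-38.2,-3.85,0.7,0,0,0],[0.4,-38.2,-3.85,4,0,0,0],[0.4,-38.2,-3.85,7,0,0,0]],
  ],
)

```text
time: 28.98
tool_pos: [0.4038, -0.3569, 0.2986]
tcp_rot: [2.158, 2.283, -0.001]
contact_force: [0.4, -0.8, -0.7]
gripper_width: 0.0522
```

Run:
```python
from h import *
c=cam("scene"); crop(c,"s18",220,240,360,380,5)
to([.4043,-.3565,.0575],[.9984,.0558,0])
```

```text
t29.02 grasp [ 0.4022 -0.3554  0.1308] z [-0.005  0.002 -1.   ] y [ 0.998  0.057 -0.005] F [-2.1  1.5 -3.8] w0.0524 q [ 0.25  0.24  0.45  1.85 -0.12  1.08  0.79]
shift [-0.1   0.16  7.33] turn [-0.3 -0.1  0.1]
shift [-0.1   0.16  7.33] turn [   0.2   -0.4 -179.9]
```

View pics/s18.png

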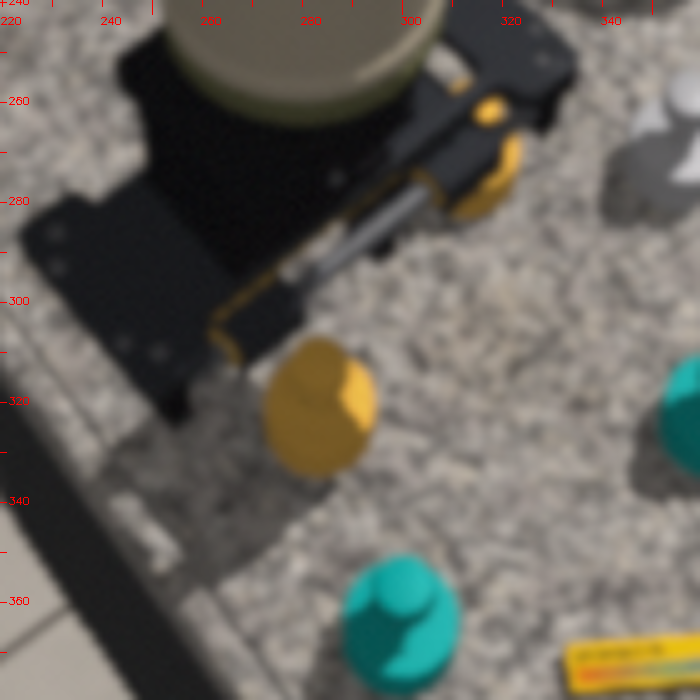

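>>> step_arm(
  targets=[
    [[0.4,-0.1,0.15,2,-0.3,-0.1,0],[0.4,-0.1,0.15,4,-0.3,-0.1,0],[0.4,-0.1,0.15,6,-0.3,-0.1,0],[0.4,-0.1,0.15,7,-0.3,-0.1,0],[0.4,-0.1,0.15,7.3,-0.3,-0.1,0],[0.65,-0.1,0.15,7.3,-0.3,-0.1,0],[0.8,-0.1,0.15,7.3,-0.3,-0.1,0],[1,-0.1,0.15,7.3,-0.3,-0.1,0],[1,-0.1,0.15,7.3,-0.3,-0.1,0],[1,-0.1,0.15,7.3,-0.3,-0.1,0]],
  ],
)

```text
time: 30.28
tool_pos: [0.4041, -0.3567, 0.2221]
tcp_rot: [2.157, 2.284, 0.001]
contact_force: [-2.2, -0.2, 3.3]
gripper_width: 0.0227
```

Run:
```python
from h import *
to([.471,.0292,.2],[.9984,.0558,0])
```

```text
t30.27 grasp [ 0.4042 -0.3566  0.0581] z [ 0.001  0.001 -1.   ] y [0.998 0.057 0.001] F [-2.2 -0.2  3.3] w0.0227 q [ 0.27  0.34  0.43  1.9  -0.17  0.93  0.84]
shift [ 38.15   8.88 -14.16] turn [ 0.  -0.   0.1]
shift [ 38.15   8.88 -14.16] turn [ 0.000e+00  1.000e-01 -1.799e+02]
```

>>> step_arm(
  targets=[
    [[1,0,0,-2,0,0,0],[1,0,0,-6,0,0,0],[1,0,0,-11,0,0,0],[1,2,0.5,-14,0,0,0],[1,6,1.4,-14.2,0,0,0],[1,11,2.6,-14.2,0,0,0],[1,16,3.7,-14.2,0,0,0],[1,21,4.9,-14.2,0,0,0],[1,26,6.1,-14.2,0,0,0],[1,31,7.2,-14.2,0,0,0],[1,35.5,8.3,-14.2,0,0,0],[1,38.2,8.9,-14.2,0,0,0]],
  ],
)

```text
time: 31.78
tool_pos: [0.4709, 0.0322, 0.3638]
tcp_rot: [-2.154, -2.286, -0.001]
contact_force: [0.2, -0.3, -4.0]
gripper_width: 0.023
```

>>> step_arm(
  targets=[
    [[1,0,0,0,0,0,0],[1,0,0,0,0,0,0]],
  ],
)

```text
time: 32.02
tool_pos: [0.4707, 0.0317, 0.3634]
tcp_rot: [-2.154, -2.285, 0.001]
contact_force: [-0.2, -0.4, -3.0]
gripper_width: 0.0228
```

Run:
```python
from h import *
c=cam("scene"); crop(c,"s19",130,90,300,230,4)
to([.471,.0292,.0645],[.9984,.0558,0])
```

```text
t32.08 grasp [0.4706 0.0314 0.1995] z [-0.001  0.001 -1.   ] y [ 0.998  0.058 -0.001] F [ 0.6 -0.8 -3.5] w0.0225 q [-0.23  0.02  0.07  1.91 -0.    1.21 -0.1 ]
shift [-0.22  0.03 13.5 ] turn [-0.1 -0.   0.1]
shift [-0.22  0.03 13.5 ] turn [ 1.000e-01 -1.000e-01 -1.799e+02]
```

View pics/s19.png

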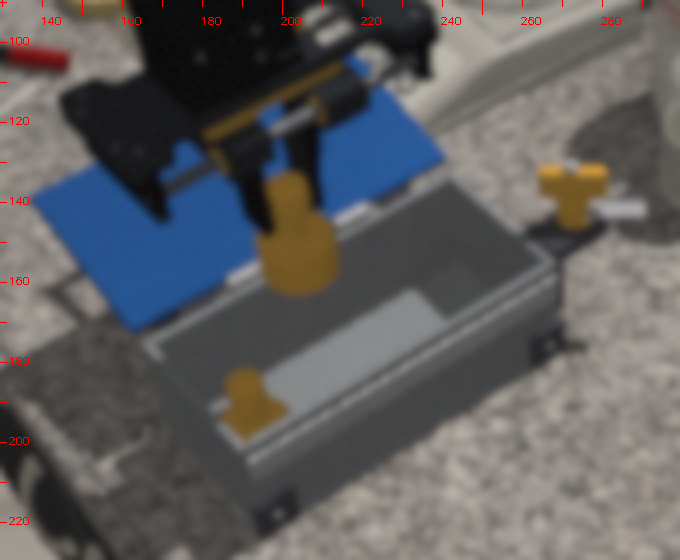

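>>> step_arm(
  targets=[
    [[1,-0.2,0.3,2,0,0,0],[1,-0.2,0.3,5,0,0,0],[1,-0.2,0.3,7,0,0,0],[1,-0.2,0.3,9,0,0,0],[1,-0.2,0.3,11,0,0,0],[1,-0.2,0.3,12.2,0,0,0],[1,-0.2,0.3,12.9,0,0,0],[1,-0.2,0.3,13.3,0,0,0],[1,-0.2,0.3,13.5,0,0,0],[1,-0.2,0.3,13.6,0,0,0],[1,-0.2,0.3,13.6,0,0,0]],
  ],
)

```text
time: 33.45
tool_pos: [0.4739, 0.0296, 0.2281]
tcp_rot: [-2.155, -2.285, -0.001]
contact_force: [-1.7, -0.0, 3.1]
gripper_width: 0.0229
```

Run:
```python
from h import *
st()
```

```text
t33.45 grasp [0.4739 0.0298 0.0641] z [-0.     0.001 -1.   ] y [ 0.998  0.058 -0.   ] F [-1.7 -0.   3.1] w0.0229 q [-0.22  0.19  0.07  2.04 -0.02  0.91 -0.09]
```

Contact with the floor (Fz went from −3.5 to +3). Release to 38 mm only and rise.

>>> step_arm(
  targets=[
    [[0.68,0,0,0,0,0,0],[0.58,0,0,0,0,0,0],[0.57,0,0,0,0,0,0],[0.57,0,0,0,0,0,0],[0.57,0,0,-2,0,0,0],[0.57,0,0,-5,0,0,0],[0.57,0,0,-9,0,0,0],[0.57,0,0,-14,0,0,0],[0.57,0,0,-14,0,0,0]],
  ],
)

```text
time: 34.58
tool_pos: [0.4749, 0.0296, 0.3718]
tcp_rot: [2.153, 2.283, 0.009]
contact_force: [0.0, 0.5, -0.3]
gripper_width: 0.0373
```

Run:
```python
from h import *
c=cam("scene"); crop(c,"s20",130,90,430,315,2.6)
t=cam("top"); crop(t,"t20",280,180,400,300,5)
print(tri(t,(328.3,226.8),c,(314,260.5)))
to([.5258,-.3072,.2],[.9984,.0558,0])
```

```text
(array([ 0.52636966, -0.30748298,  0.06193225]), np.float64(0.0005397164426161395))
t34.67 grasp [0.4739 0.0296 0.204 ] z [ 0.     0.001 -1.   ] y [0.998 0.058 0.   ] F [-0.4 -0.5 -0.4] w0.0376 q [-0.23  0.02  0.07  1.9  -0.    1.22 -0.1 ]
shift [-33.91   3.22   0.37] turn [ 0.  -0.1  0.1]
shift [-33.91   3.22   0.37] turn [ 1.000e-01  0.000e+00 -1.799e+02]
```

View pics/s20.png

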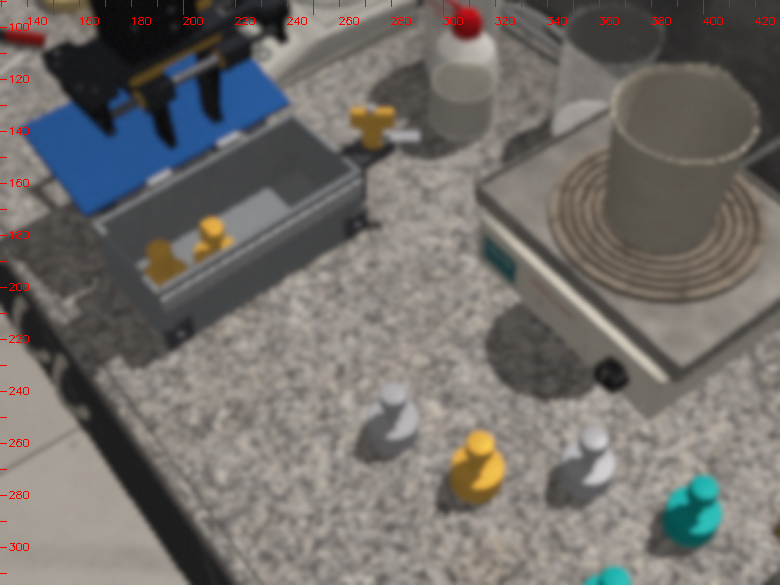

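View pics/t20.png

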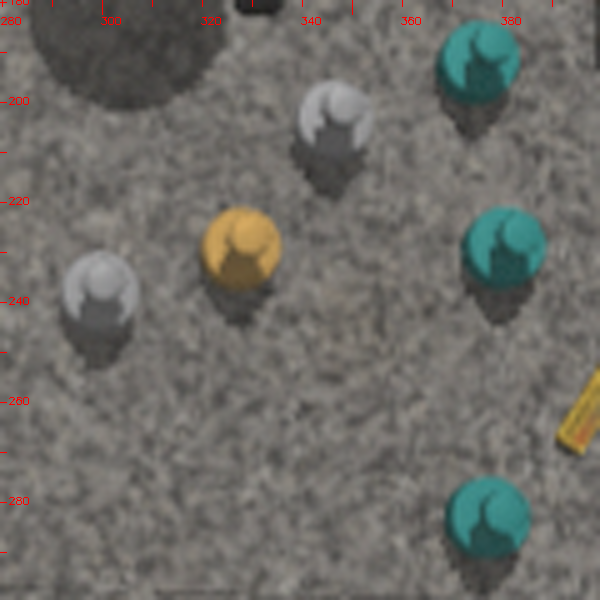

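Run:
```python
from h import *
t=cam("top");s=cam("scene")
print("corner hotplate",tri(t,(352,171),s,(383,241)), tri(t,(262,169),s,(314,163)))
print("knob",tri(t,(331,179),s,(365,234)))
for z in(0,.05,.1): print(plane(t,(330,175),z))
```

```text
corner hotplate (array([ 0.68103863, -0.36844883,  0.07180665]), np.float64(0.016073429065918188)) (array([ 0.67932411, -0.11757963,  0.10586156]), np.float64(0.00433509907146797))
knob (array([ 0.67125131, -0.31637557,  0.04303814]), np.float64(0.0012117576458293084))
[ 0.69467956 -0.31746598  0.        ]
[ 0.6807367  -0.31233625  0.05      ]
[ 0.66679384 -0.30720652  0.1       ]
```

>>> step_arm(
  targets=[
    [[0.5,-3,0.3,0,0,0,0],[0.5,-7,0.7,0,0,0,0],[0.45,-11,1.0,0,0,0,0],[0.4,-15,1.4,0,0,0,0],[0.4,-19,1.8,0,0,0,0],[0.4,-23,2.2,0,0,0,0],[0.4,-27,2.6,0,0,0,0],[0.4,-31,2.9,0,0,0,0],[0.4,-33.9,3.2,0.5,0,0,0],[0.4,-33.9,3.2,3,0,0,0],[0.4,-33.9,3.2,6,0,0,0],[0.4,-33.9,3.2,7.5,0,0,0]],
  ],
)

```text
time: 36.28
tool_pos: [0.5246, -0.3066, 0.2886]
tcp_rot: [-2.152, -2.281, 0.005]
contact_force: [-0.1, 0.3, 0.3]
gripper_width: 0.0522
```

Run:
```python
from h import *
c=cam("scene"); crop(c,"s21",250,190,390,330,5)
to([.526,-.3073,.0575],[.9984,.0558,0])
```

```text
t36.33 grasp [ 0.5232 -0.306   0.1236] z [-0.007  0.002 -1.   ] y [ 0.998  0.059 -0.007] F [-1.3 -0.1 -2. ] w0.0521 q [ 0.18  0.39  0.34  1.66 -0.14  1.12  0.62]
shift [-0.12  0.2   6.61] turn [-0.4 -0.2  0.2]
shift [-0.12  0.2   6.61] turn [   0.2   -0.6 -179.8]
```

View pics/s21.png

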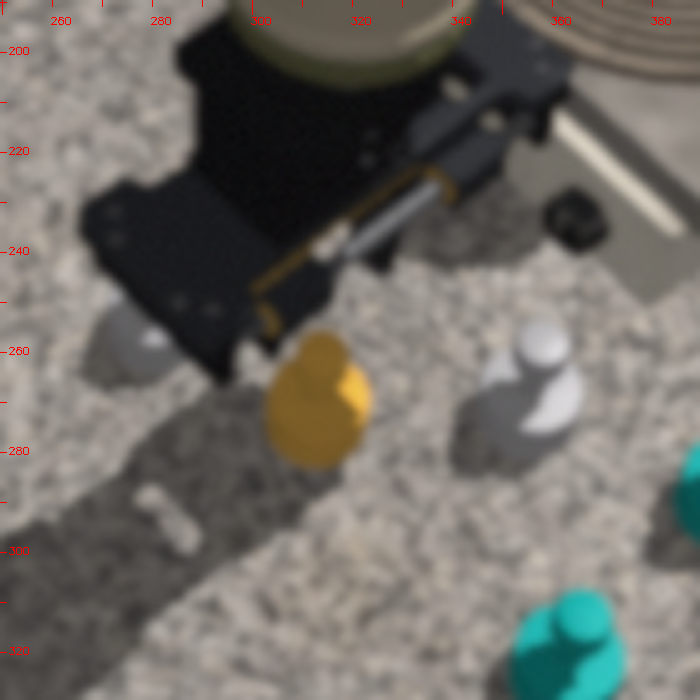

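>>> step_arm(
  targets=[
    [[0.4,-0.1,0.2,2,-0.4,-0.2,0],[0.4,-0.1,0.2,4,-0.4,-0.2,0],[0.4,-0.1,0.2,5.5,-0.4,-0.2,0],[0.4,-0.1,0.2,6.3,-0.4,-0.2,0],[0.4,-0.1,0.2,6.6,-0.4,-0.2,0],[0.65,-0.1,0.2,6.6,-0.4,-0.2,0],[0.8,-0.1,0.2,6.6,-0.4,-0.2,0],[1,-0.1,0.2,6.6,-0.4,-0.2,0],[1,-0.1,0.2,6.6,-0.4,-0.2,0],[1,-0.1,0.2,6.6,-0.4,-0.2,0]],
  ],
)

```text
time: 37.58
tool_pos: [0.5263, -0.3072, 0.2219]
tcp_rot: [2.154, 2.285, -0.0]
contact_force: [2.1, -0.1, 0.4]
gripper_width: 0.0229
```

Run:
```python
from h import *
to([.526,.0328,.2],[.9984,.0558,0])
```

```text
t37.58 grasp [ 0.5264 -0.3073  0.0579] z [ 0.001 -0.001 -1.   ] y [0.998 0.059 0.001] F [ 2.1 -0.1  0.4] w0.0229 q [ 0.2   0.47  0.32  1.71 -0.17  0.99  0.64]
shift [ 33.92   1.98 -14.24] turn [0.  0.1 0.2]
shift [ 33.92   1.98 -14.24] turn [-1.000e-01  1.000e-01 -1.798e+02]
```

>>> step_arm(
  targets=[
    [[1,0,0,-2,0,0,0],[1,0,0,-6,0,0,0],[1,0,0,-11,0,0,0],[1,2,0.1,-14,0,0,0],[1,6,0.35,-14.2,0,0,0],[1,10,0.6,-14.2,0,0,0],[1,14,0.8,-14.2,0,0,0],[1,19,1.1,-14.2,0,0,0],[1,24,1.4,-14.2,0,0,0],[1,29,1.7,-14.2,0,0,0],[1,33.9,2,-14.2,0,0,0],[1,33.9,2,-14.2,0,0,0]],
  ],
)

```text
time: 39.08
tool_pos: [0.5256, 0.037, 0.3642]
tcp_rot: [-2.147, -2.293, -0.001]
contact_force: [-0.6, -2.0, -3.5]
gripper_width: 0.0227
```

>>> step_arm(
  targets=[
    [[1,0,0,0,0,0,0],[1,0,0,0,0,0,0]],
  ],
)

```text
time: 39.33
tool_pos: [0.5255, 0.0363, 0.3646]
tcp_rot: [2.149, 2.292, 0.001]
contact_force: [0.3, 0.5, -4.7]
gripper_width: 0.0229
```

Run:
```python
from h import *
c=cam("scene"); crop(c,"s22",130,90,300,230,4)
to([.526,.0328,.0645],[.9984,.0558,0])
```

```text
t39.38 grasp [0.5256 0.0361 0.2005] z [ 0.  0. -1.] y [0.998 0.064 0.001] F [ 0.5  0.2 -4.8] w0.0228 q [-0.27  0.14  0.13  1.78 -0.02  1.22 -0.08]
shift [-0.33  0.02 13.6 ] turn [ 0.  -0.   0.5]
shift [-0.33  0.02 13.6 ] turn [   0.     0.  -179.5]
```

View pics/s22.png

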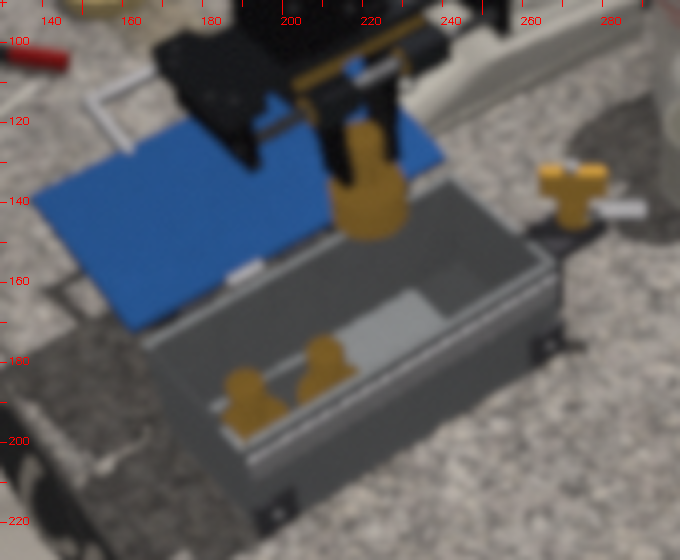

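>>> step_arm(
  targets=[
    [[1,-0.2,0,2,0,0,0.5],[1,-0.3,0,5,0,0,0.5],[1,-0.3,0,7,0,0,0.5],[1,-0.3,0,9,0,0,0.5],[1,-0.3,0,10,0,0,0.5],[1,-0.3,0,10,0,0,0.5]],
  ],
)

```text
time: 40.12
tool_pos: [0.5257, 0.0327, 0.2642]
tcp_rot: [-2.16, -2.281, 0.001]
contact_force: [-0.9, -0.1, -4.2]
gripper_width: 0.0233
```

Run:
```python
from h import *
c=cam("scene"); crop(c,"s23",130,90,300,230,4)
to([.526,.0328,.0645],[.9984,.0558,0])
```

```text
t40.17 grasp [0.526  0.0328 0.1008] z [ 0.001  0.    -1.   ] y [0.998 0.055 0.001] F [-0.6 -0.8 -5. ] w0.0226 q [-0.26  0.24  0.13  1.89 -0.04  1.01 -0.07]
shift [-0.    0.01  3.63] turn [ 0.  -0.  -0.1]
shift [-0.    0.01  3.63] turn [-0.000e+00 -1.000e-01  1.799e+02]
```

View pics/s23.png

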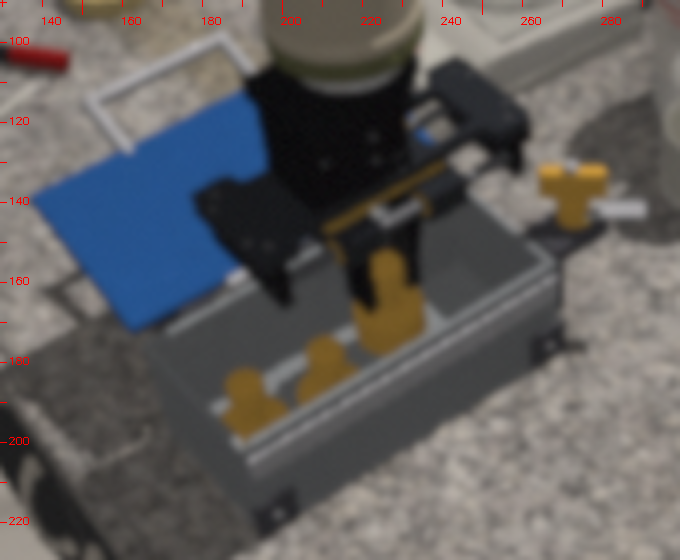

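>>> step_arm(
  targets=[
    [[1,0,0,1,0,0,0],[1,0,0,2,0,0,0],[1,0,0,2.8,0,0,0],[1,0,0,3.3,0,0,0],[1,0,0,3.6,0,0,0],[1,0,0,3.75,0,0,0],[1,0,0,3.75,0,0,0]],
  ],
)

```text
time: 41.05
tool_pos: [0.5263, 0.0335, 0.2284]
tcp_rot: [2.159, 2.282, 0.003]
contact_force: [-3.2, 1.8, 5.4]
gripper_width: 0.0225
```

>>> step_arm(
  targets=[
    [[0.68,0,0,0,0,0,0],[0.58,0,0,0,0,0,0],[0.57,0,0,0,0,0,0],[0.57,0,0,0,0,0,0],[0.57,0,0,-2,0,0,0],[0.57,0,0,-5,0,0,0],[0.57,0,0,-9,0,0,0],[0.57,0,0,-14,0,0,0],[0.57,0,0,-17,0,0,0],[0.57,0,0,-17,0,0,0]],
  ],
)

```text
time: 42.3
tool_pos: [0.5265, 0.0332, 0.4009]
tcp_rot: [2.157, 2.28, 0.009]
contact_force: [-0.2, 0.0, -0.6]
gripper_width: 0.0372
```

Run:
```python
from h import *
c=cam("scene"); crop(c,"s24",100,70,300,230,4)
t=cam("top"); cv2.imwrite("pics/t24.png",t["frame"][:,:,::-1])
a=np.radians(93.2)
to([.4915,.246,.2],[np.cos(a),np.sin(a),0])
```

```text
t42.40 grasp [0.5261 0.0334 0.234 ] z [ 0.001  0.001 -1.   ] y [0.998 0.055 0.001] F [-0.5  0.2 -0.6] w0.0372 q [-0.27  0.12  0.13  1.74 -0.02  1.29 -0.08]
shift [21.43 -2.26  3.42] turn [  0.1   0.  -90. ]
shift [21.43 -2.26  3.42] turn [ 0.  -0.1 90. ]
```

View pics/s24.png

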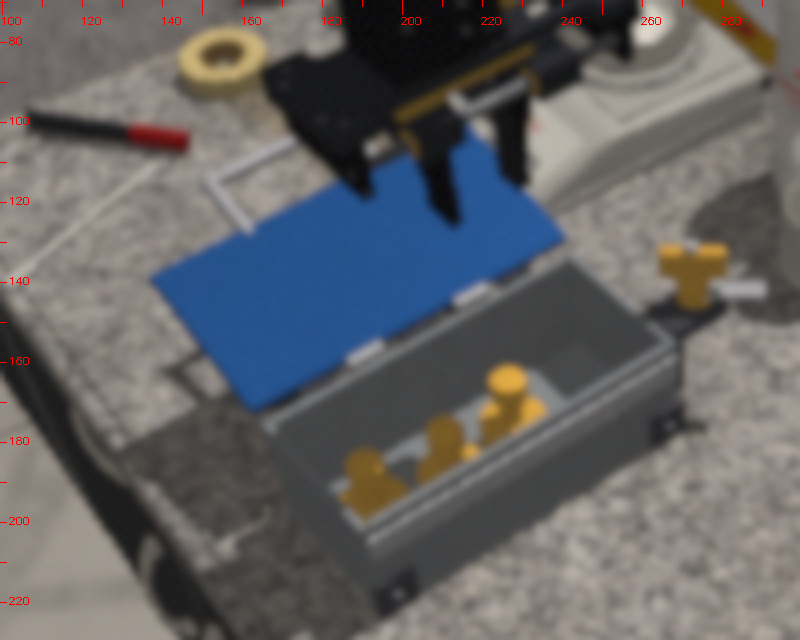

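View pics/t24.png

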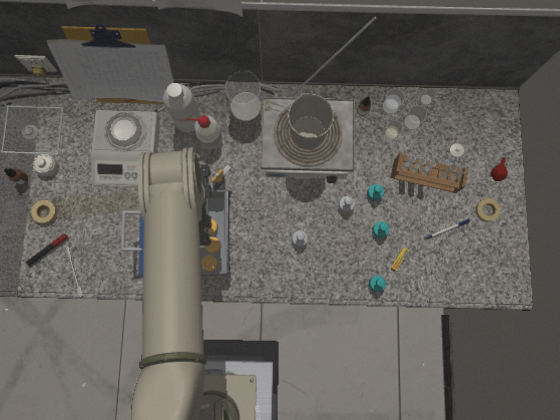

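>>> step_arm(
  targets=[
    [[0.57,2,0,0,0,0,-9],[0.57,4,-0.3,0,0,0,-18],[0.57,6,-0.5,0,0,0,-27],[0.57,9,-0.8,0,0,0,-36],[0.57,12,-1,0,0,0,-45],[0.57,15,-1.4,0,0,0,-54],[0.57,18,-1.8,0,0,0,-63],[0.57,20,-2.1,0,0,0,-72],[0.57,21.4,-2.3,0,0,0,-81],[0.57,21.4,-2.3,1,0,0,-90],[0.57,21.4,-2.3,3,0,0,-90],[0.57,21.4,-2.3,3.4,0,0,-90]],
  ],
)

```text
time: 43.9
tool_pos: [0.4906, 0.2453, 0.3617]
tcp_rot: [0.086, -3.138, 0.001]
contact_force: [0.1, 0.1, 0.2]
gripper_width: 0.0373
```

Run:
```python
from h import *
c=cam("scene"); crop(c,"s25",100,40,260,180,5)
t=cam("top"); print(plane(t,(123.5,230.5),.13))
a=np.radians(93.2)
to([.4915,.2478,.128],[np.cos(a),np.sin(a),0])
```

```text
[0.48993032 0.24666038 0.13      ]
t44.00 grasp [0.4909 0.2455 0.1992] z [-0.  0. -1.] y [-0.055  0.998  0.   ] F [-0.4  0.9  1. ] w0.0373 q [-0.43  0.2  -0.14  1.72  0.03  1.23  1.06]
shift [-0.07  0.22  7.12] turn [ 0.  -0.  -0.1]
shift [-0.07  0.22  7.12] turn [ -0.   -0.  179.9]
```

View pics/s25.png

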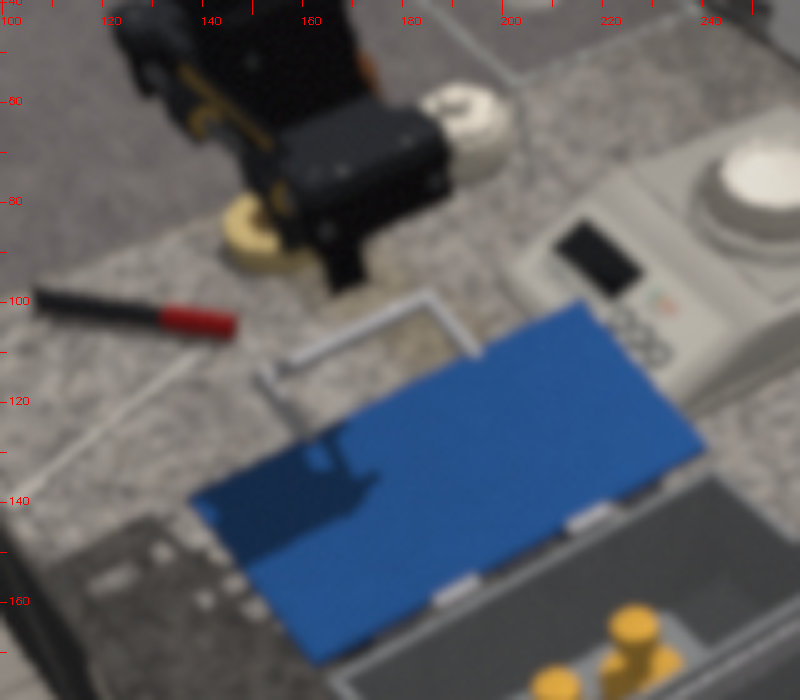

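>>> step_arm(
  targets=[
    [[0.57,-0.05,0.2,2,0,0,0],[0.57,-0.05,0.2,4,0,0,0],[0.57,-0.05,0.2,5.5,0,0,0],[0.57,-0.05,0.2,6.5,0,0,0],[0.57,-0.05,0.2,7.1,0,0,0],[0.57,-0.05,0.2,7.1,0,0,0],[0.75,-0.05,0.2,7.1,0,0,0],[0.85,-0.05,0.2,7.1,0,0,0],[1,-0.05,0.2,7.1,0,0,0],[1,-0.05,0.2,7.1,0,0,0],[1,-0.05,0.2,7.1,0,0,0]],
  ],
)

```text
time: 45.38
tool_pos: [0.4913, 0.2481, 0.2924]
tcp_rot: [0.087, -3.14, -0.002]
contact_force: [1.5, 2.9, 0.3]
gripper_width: 0.0086
```

Run:
```python
from h import *
arc(.061,.088,2.88-np.arange(1,13)*.08)
```

```text
t45.38 grasp [0.4913 0.2482 0.1284] z [-0.     0.001 -1.   ] y [-0.055  0.998  0.001] F [1.5 2.9 0.3] w0.0086 q [-0.43  0.27 -0.14  1.79  0.04  1.09  1.04]
theta now 2.894 r 0.1645
2.80 [-0.   -0.68 -1.39]
2.72 [-0.   -1.16 -2.59]
2.64 [-0.   -1.73 -3.75]
2.56 [-0.   -2.4  -4.86]
2.48 [-0.   -3.15 -5.92]
2.40 [-0.   -3.99 -6.91]
2.32 [-0.   -4.9  -7.83]
2.24 [-0.   -5.88 -8.68]
2.16 [-0.   -6.93 -9.44]
2.08 [ -0.    -8.03 -10.12]
2.00 [ -0.    -9.19 -10.7 ]
1.92 [ -0.   -10.39 -11.2 ]
```

Run:
```python
from h import *
arc(.0637,.0872,2.88-np.arange(1,13)*.08)
```

```text
t45.38 grasp [0.4913 0.2482 0.1284] z [-0.     0.001 -1.   ] y [-0.055  0.998  0.001] F [1.5 2.9 0.3] w0.0086 q [-0.43  0.27 -0.14  1.79  0.04  1.09  1.04]
theta now 2.885 r 0.162
2.80 [-0.   -0.41 -1.31]
2.72 [-0.   -0.89 -2.51]
2.64 [-0.   -1.46 -3.67]
2.56 [-0.   -2.13 -4.78]
2.48 [-0.   -2.88 -5.84]
2.40 [-0.   -3.72 -6.83]
2.32 [-0.   -4.63 -7.75]
2.24 [-0.   -5.61 -8.59]
2.16 [-0.   -6.66 -9.36]
2.08 [ -0.    -7.76 -10.04]
2.00 [ -0.    -8.92 -10.62]
1.92 [ -0.   -10.12 -11.12]
```

>>> step_arm(
  targets=[
    [[1,0,-0.4,-1.3,0,0,0],[1,0,-0.9,-2.5,0,0,0],[1,0,-1.45,-3.7,0,0,0],[1,0,-2.1,-4.8,0,0,0],[1,0,-2.9,-5.85,0,0,0],[1,0,-3.7,-6.85,0,0,0],[1,0,-4.6,-7.75,0,0,0],[1,0,-5.6,-8.6,0,0,0]],
  ],
)

```text
time: 46.38
tool_pos: [0.4944, 0.1898, 0.3774]
tcp_rot: [0.084, -3.138, 0.003]
contact_force: [4.2, -9.4, -15.4]
gripper_width: 0.0086
```

Run:
```python
from h import *
arc(.0637,.0885,2.22-np.arange(1,13)*.08)
```

```text
t46.38 grasp [0.4941 0.1895 0.2134] z [-0.002 -0.002 -1.   ] y [-0.054  0.999 -0.002] F [  4.2  -9.4 -15.4] w0.0086 q [-0.36  0.15 -0.1   1.75  0.02  1.25  1.16]
theta now 2.236 r 0.1587
2.14 [ 0.   -1.06 -1.15]
2.06 [-0.   -2.18 -1.8 ]
1.98 [-0.   -3.35 -2.36]
1.90 [-0.   -4.56 -2.83]
1.82 [-0.01 -5.8  -3.2 ]
1.74 [-0.01 -7.07 -3.46]
1.66 [-0.01 -8.36 -3.63]
1.58 [-0.01 -9.65 -3.69]
1.50 [-1.000e-02 -1.095e+01 -3.650e+00]
1.42 [ -0.02 -12.23  -3.5 ]
1.34 [ -0.02 -13.5   -3.25]
1.26 [ -0.02 -14.75  -2.91]
```

Run:
```python
from h import *
arc(.0625,.0845,2.22-np.arange(1,13)*.08)
```

```text
t46.38 grasp [0.4941 0.1895 0.2134] z [-0.002 -0.002 -1.   ] y [-0.054  0.999 -0.002] F [  4.2  -9.4 -15.4] w0.0086 q [-0.36  0.15 -0.1   1.75  0.02  1.25  1.16]
theta now 2.226 r 0.1626
2.14 [-0.   -1.18 -0.75]
2.06 [-0.  -2.3 -1.4]
1.98 [-0.   -3.47 -1.96]
1.90 [-0.   -4.68 -2.43]
1.82 [-0.01 -5.92 -2.8 ]
1.74 [-0.01 -7.19 -3.06]
1.66 [-0.01 -8.48 -3.23]
1.58 [-0.01 -9.77 -3.29]
1.50 [ -0.02 -11.06  -3.25]
1.42 [ -0.02 -12.35  -3.1 ]
1.34 [ -0.02 -13.62  -2.85]
1.26 [ -0.03 -14.87  -2.51]
```

>>> step_arm(
  targets=[
    [[1,0,-1.1,-0.7,0,0,0],[1,0,-2.3,-1.35,0,0,0],[1,0,-3.5,-1.9,0,0,0],[1,0,-4.7,-2.35,0,0,0],[1,0,-5.9,-2.75,0,0,0],[1,0,-7.2,-3.05,0,0,0],[1,0,-8.5,-3.2,0,0,0],[1,0,-9.8,-3.25,0,0,0]],
  ],
)

```text
time: 47.38
tool_pos: [0.4995, 0.0917, 0.41]
tcp_rot: [0.086, -3.137, 0.002]
contact_force: [1.8, 1.4, -19.0]
gripper_width: 0.0086
```

Run:
```python
from h import *
arc(.0635,.085,1.56-np.arange(1,13)*.08)
s=cam("scene"); crop(s,"s26",100,40,300,230,4)
```

```text
t47.38 grasp [0.499  0.0915 0.246 ] z [-0.003 -0.001 -1.   ] y [-0.054  0.999 -0.001] F [  1.8   1.4 -19. ] w0.0086 q [-0.25  0.07 -0.02  1.76  0.    1.31  1.35]
theta now 1.571 r 0.161
1.48 [-0.   -1.47 -0.04]
1.40 [-0.   -2.76  0.13]
1.32 [-0.01 -4.02  0.41]
1.24 [-0.01 -5.26  0.78]
1.16 [-0.01 -6.47  1.25]
1.08 [-0.02 -7.64  1.82]
1.00 [-0.02 -8.75  2.47]
0.92 [-0.02 -9.81  3.22]
0.84 [ -0.03 -10.81   4.04]
0.76 [ -0.03 -11.74   4.95]
0.68 [ -0.03 -12.59   5.92]
0.60 [ -0.04 -13.37   6.96]
```

View pics/s26.png

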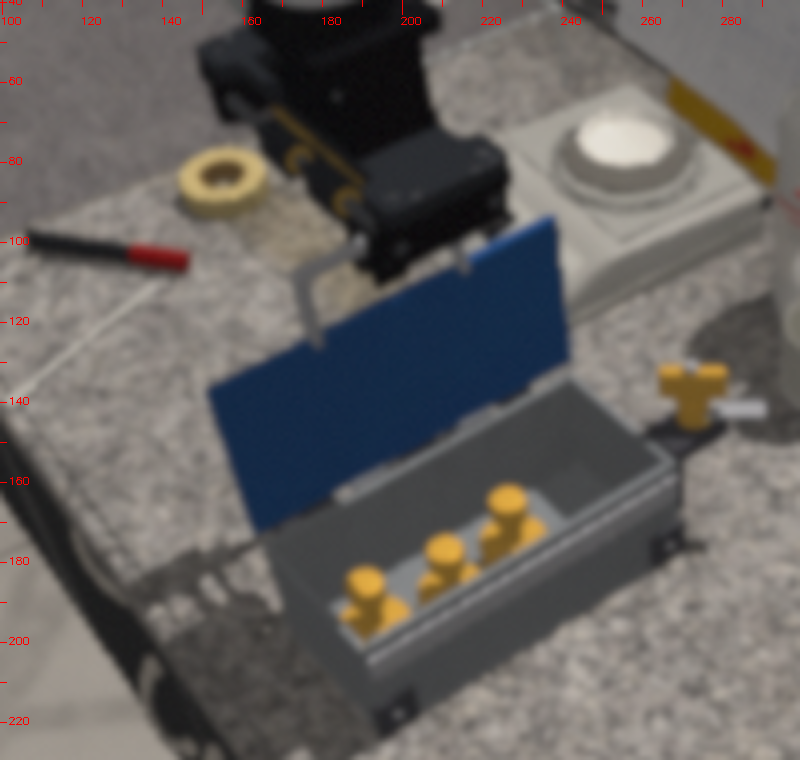

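Run:
```python
from h import *
arc(.0635,.082,1.56-np.arange(1,13)*.08)
```

```text
t47.42 grasp [0.4992 0.0895 0.246 ] z [-0.003 -0.002 -1.   ] y [-0.052  0.999 -0.002] F [ -0.4  -1.3 -15.6] w0.0083 q [-0.25  0.07 -0.02  1.76  0.    1.31  1.35]
theta now 1.559 r 0.164
1.48 [-0.01 -1.27  0.27]
1.40 [-0.01 -2.55  0.44]
1.32 [-0.02 -3.82  0.72]
1.24 [-0.02 -5.06  1.09]
1.16 [-0.03 -6.27  1.56]
1.08 [-0.03 -7.43  2.13]
1.00 [-0.04 -8.55  2.79]
0.92 [-0.04 -9.61  3.53]
0.84 [ -0.05 -10.6    4.36]
0.76 [ -0.06 -11.53   5.27]
0.68 [ -0.06 -12.38   6.24]
0.60 [ -0.07 -13.16   7.28]
```

>>> step_arm(
  targets=[
    [[1,0,-1.2,0.2,0,0,0],[1,0,-2.5,0.4,0,0,0],[1,0,-3.8,0.7,0,0,0],[1,0,-5.0,1.05,0,0,0],[1,0,-6.2,1.5,0,0,0],[1,0,-7.4,2.1,0,0,0],[1,0,-8.5,2.75,0,0,0],[1,0,-9.6,3.5,0,0,0]],
  ],
)

```text
time: 48.42
tool_pos: [0.5046, -0.0061, 0.3746]
tcp_rot: [0.084, -3.137, 0.002]
contact_force: [-2.8, 6.0, -8.1]
gripper_width: 0.0078
```

Run:
```python
from h import *
arc(.0635,.083,.9-np.arange(1,13)*.075)
```

```text
t48.42 grasp [ 0.5041 -0.0063  0.2106] z [-0.003 -0.001 -1.   ] y [-0.053  0.999 -0.001] F [-2.8  6.  -8.1] w0.0078 q [-0.14  0.09  0.07  1.82 -0.01  1.24  1.55]
theta now 0.916 r 0.1608
0.83 [-0.01 -1.2   0.86]
0.75 [-0.01 -2.06  1.72]
0.68 [-0.02 -2.86  2.64]
0.60 [-0.02 -3.58  3.62]
0.53 [-0.03 -4.23  4.64]
0.45 [-0.03 -4.79  5.72]
0.38 [-0.04 -5.28  6.83]
0.30 [-0.04 -5.68  7.98]
0.23 [-0.05 -6.    9.15]
0.15 [-0.05 -6.22 10.34]
0.08 [-0.06 -6.36 11.55]
0.00 [-0.06 -6.4  12.76]
```

>>> step_arm(
  targets=[
    [[1,0,-1.2,0.85,0,0,0],[1,0,-2.1,1.7,0,0,0],[1,0,-2.9,2.65,0,0,0],[1,0,-3.6,3.6,0,0,0],[1,0,-4.2,4.6,0,0,0],[1,0,-4.8,5.7,0,0,0],[1,0,-5.25,6.7,0,0,0],[1,0,-5.6,7.6,0,0,0],[1,0,-5.8,8.4,0,0,0],[1,0,-6.0,9.1,0,0,0],[1,0,-6.1,9.7,0,0,0],[1,0,-6.2,10.2,0,0,0]],
  ],
)

```text
time: 49.92
tool_pos: [0.5077, -0.0674, 0.2726]
tcp_rot: [0.086, -3.137, -0.0]
contact_force: [-3.7, 8.2, -1.4]
gripper_width: 0.0078
```

Run:
```python
from h import *
arc(.0635,.083,[.12,.09,.06,.03,0])
s=cam("scene"); crop(s,"s27",130,60,300,230,4)
```

```text
t49.92 grasp [ 0.5072 -0.0674  0.1086] z [-0.003  0.    -1.   ] y [-0.055  0.999  0.   ] F [-3.7  8.2 -1.4] w0.0078 q [-0.06  0.2   0.12  1.92 -0.03  1.02  1.69]
theta now 0.159 r 0.1612
0.12 [-0.   -0.17  0.62]
0.09 [-0.   -0.22  1.1 ]
0.06 [-0.01 -0.26  1.58]
0.03 [-0.01 -0.28  2.07]
0.00 [-0.01 -0.29  2.56]
```

View pics/s27.png

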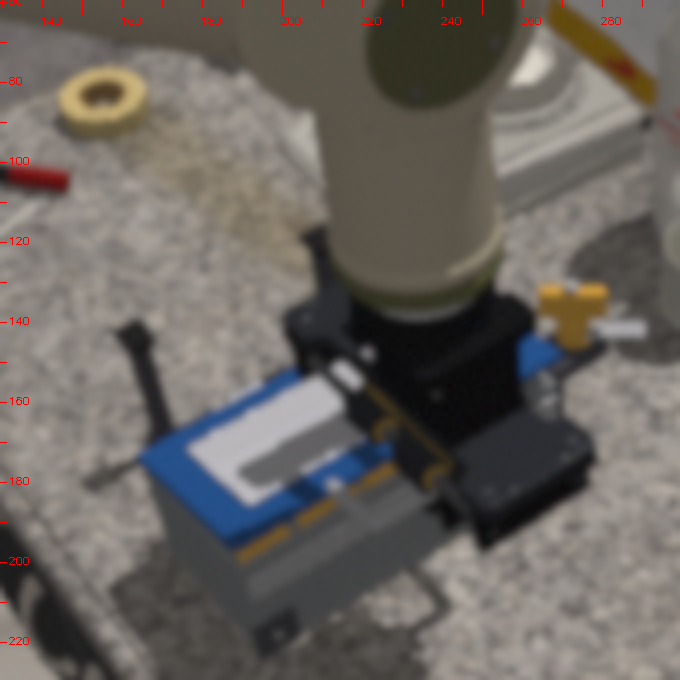

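>>> step_arm(
  targets=[
    [[1,0,0,0.3,0,0,0],[1,0,0,0.6,0,0,0],[1,0,-0.05,0.9,0,0,0],[1,0,-0.05,1.1,0,0,0],[1,0,-0.05,1.3,0,0,0],[1,0,-0.05,1.5,0,0,0],[1,0,-0.05,1.7,0,0,0],[1,0,-0.05,1.8,0,0,0]],
  ],
)

```text
time: 50.98
tool_pos: [0.5078, -0.0692, 0.2541]
tcp_rot: [0.084, -3.138, 0.002]
contact_force: [-4.1, -5.2, 0.3]
gripper_width: 0.0074
```

Run:
```python
from h import *
st()
```

```text
t50.98 grasp [ 0.5073 -0.0694  0.0901] z [-0.003 -0.001 -1.   ] y [-0.053  0.999 -0.001] F [-4.1 -5.2  0.3] w0.0074 q [-0.06  0.23  0.12  1.93 -0.03  0.99  1.7 ]
```

>>> step_arm(
  targets=[
    [[1,0,0,0.15,0,0,0],[1,0,0,0.3,0,0,0],[1,0,0,0.4,0,0,0],[1,0,0,0.4,0,0,0]],
  ],
)

```text
time: 51.48
tool_pos: [0.5078, -0.0694, 0.2501]
tcp_rot: [0.084, -3.138, 0.003]
contact_force: [-2.2, -3.4, -0.5]
gripper_width: 0.0078
```

Run:
```python
from h import *
st()
s=cam("scene"); crop(s,"s28",130,60,300,230,4)
```

```text
t51.48 grasp [ 0.5074 -0.0696  0.0861] z [-0.003 -0.002 -1.   ] y [-0.053  0.999 -0.002] F [-2.2 -3.4 -0.5] w0.0078 q [-0.06  0.23  0.12  1.93 -0.03  0.98  1.7 ]
```

View pics/s28.png

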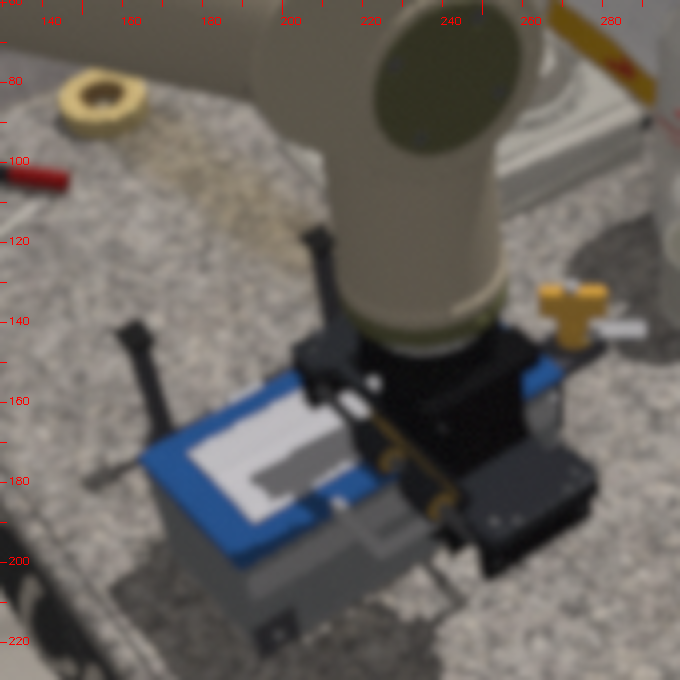

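>>> step_arm(
  targets=[
    [[1,0,0,0.1,0,0,0],[1,0,0,0.2,0,0,0],[1,0,0,0.25,0,0,0]],
  ],
)

```text
time: 51.9
tool_pos: [0.5078, -0.0694, 0.2476]
tcp_rot: [0.084, -3.138, 0.003]
contact_force: [-1.7, -3.5, -0.8]
gripper_width: 0.0074
```

>>> step_arm(
  targets=[
    [[1,0,0,0.1,0,0,0],[1,0,0,0.2,0,0,0],[1,0,0,0.2,0,0,0]],
  ],
)

```text
time: 52.28
tool_pos: [0.5078, -0.0695, 0.2455]
tcp_rot: [0.083, -3.138, 0.003]
contact_force: [-2.4, -2.7, -0.5]
gripper_width: 0.0073
```

>>> step_arm(
  targets=[
    [[1,0,0,0.1,0,0,0],[1,0,0,0.2,0,0,0],[1,0,0,0.2,0,0,0]],
  ],
)

```text
time: 52.65
tool_pos: [0.5078, -0.0694, 0.2434]
tcp_rot: [0.084, -3.138, 0.003]
contact_force: [-1.9, -2.9, -0.6]
gripper_width: 0.0074
```

Run:
```python
from h import *
st()
s=cam("scene"); crop(s,"s29",150,120,300,230,5)
t=cam("top"); crop(t,"t29",150,150,290,290,5)
```

```text
t52.65 grasp [ 0.5074 -0.0697  0.0794] z [-0.002 -0.002 -1.   ] y [-0.053  0.999 -0.002] F [-1.9 -2.9 -0.6] w0.0074 q [-0.06  0.24  0.12  1.94 -0.03  0.96  1.7 ]
```

View pics/s29.png

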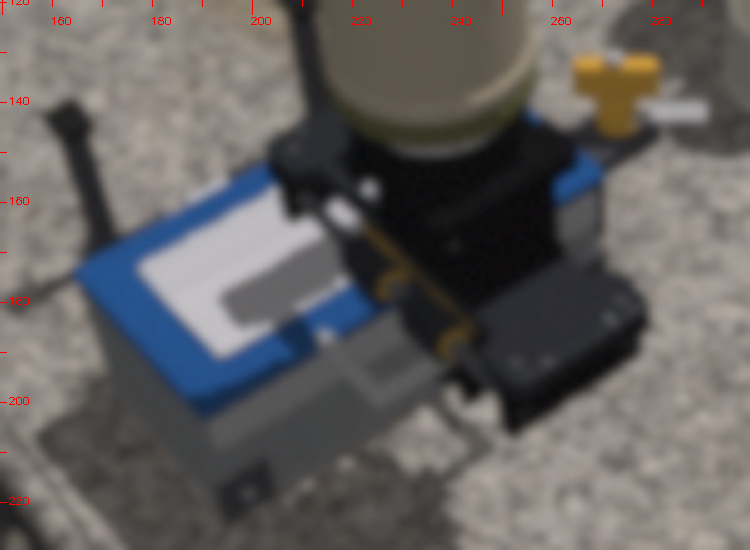

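>>> step_arm(
  targets=[
    [[1,0,0,0.1,0,0,0],[1,0,0,0.2,0,0,0],[1,0,0,0.2,0,0,0]],
  ],
)

```text
time: 53.12
tool_pos: [0.5079, -0.0695, 0.2428]
tcp_rot: [0.083, -3.138, 0.003]
contact_force: [-10.0, -2.5, 16.7]
gripper_width: 0.0075
```

>>> step_arm(
  targets=[
    [[1,0,0,0.1,0,0,0],[1,0,0,0.2,0,0,0],[1,0,0,0.2,0,0,0]],
  ],
)

```text
time: 53.5
tool_pos: [0.508, -0.0696, 0.2426]
tcp_rot: [0.083, -3.139, 0.002]
contact_force: [-13.0, -1.7, 22.3]
gripper_width: 0.0072
```

>>> step_arm(
  targets=[
    [[1,0,0,-0.1,0,0,0],[0.85,0,0,-0.1,0,0,0],[0.7,0,0,-0.1,0,0,0],[0.64,0,0,-0.1,0,0,0],[0.64,0,0,-0.1,0,0,0],[0.64,0,0,-2,0,0,0],[0.64,0,0,-5,0,0,0],[0.64,0,0,-10,0,0,0],[0.64,0,0,-15,0,0,0],[0.64,0,0,-15,0,0,0]],
  ],
)

```text
time: 54.75
tool_pos: [0.5091, -0.0695, 0.3966]
tcp_rot: [-0.083, 3.135, -0.002]
contact_force: [0.9, 0.2, 0.0]
gripper_width: 0.0313
```

Run:
```python
from h import *
s=cam("scene"); crop(s,"s30",150,60,300,230,4)
t=cam("top"); crop(t,"t30",150,150,290,290,5)
# wing jaw direction at loose: wings world angle 143.4 -> jaw 53.4
for a in (52,): 
    a=np.radians(a); to([.651,.0065,.22],[np.cos(a),np.sin(a),0])
```

```text
t54.85 grasp [ 0.508  -0.0695  0.2285] z [-0.001 -0.001 -1.   ] y [-0.053  0.999 -0.001] F [-0.4 -0.5 -0.4] w0.0314 q [-0.07  0.09  0.12  1.78 -0.01  1.28  1.68]
shift [-14.66   6.81   0.83] turn [-0.1 -0.  41. ]
shift [-14.66   6.81   0.83] turn [ 1.00e-01 -1.00e-01 -1.39e+02]
```

View pics/s30.png

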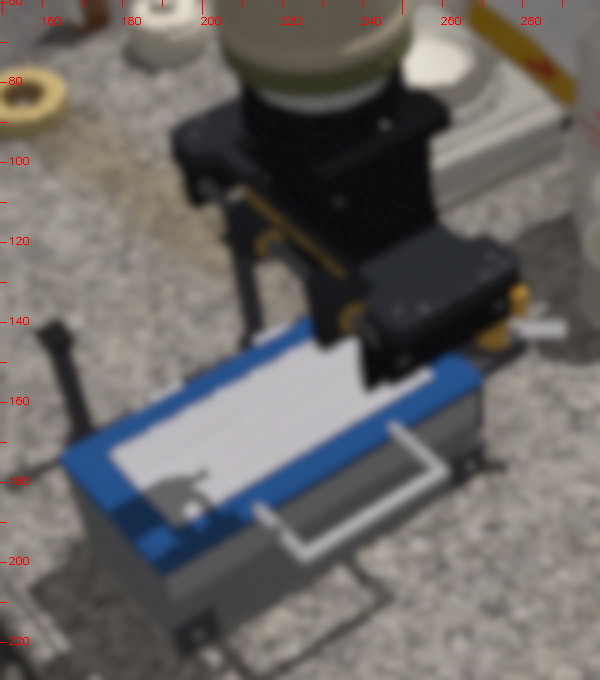

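>>> step_arm(
  targets=[
    [[0.55,-2,1,0,0,0,6],[0.55,-5,2.3,0,0,0,13],[0.55,-8,3.7,0,0,0,21],[0.55,-11,5.1,0,0,0,29],[0.55,-14,6.5,0,0,0,37],[0.55,-14.7,6.8,0.8,0,0,41],[0.55,-14.7,6.8,0.8,0,0,41],[0.55,-14.7,6.8,0.8,0,0,41]],
  ],
)

```text
time: 55.85
tool_pos: [0.651, 0.0059, 0.3835]
tcp_rot: [-1.019, -2.969, 0.004]
contact_force: [0.3, 1.2, 0.3]
gripper_width: 0.0392
```

Run:
```python
from h import *
s=cam("scene"); crop(s,"s31",220,60,320,170,6)
t=cam("top"); crop(t,"t31",180,140,260,220,8)
a=np.radians(52.5); to([.651,.0065,.126],[np.cos(a),np.sin(a),0])
```

```text
t55.95 grasp [0.6508 0.0057 0.2204] z [-0.001 -0.001 -1.   ] y [ 0.615  0.789 -0.002] F [-0.3  0.2  0.8] w0.0391 q [-0.2   0.4   0.16  1.42 -0.06  1.33  0.87]
shift [0.04 0.07 9.44] turn [-0.1 -0.  -0.4]
shift [0.04 0.07 9.44] turn [ -0.    0.2 179.6]
```

View pics/s31.png

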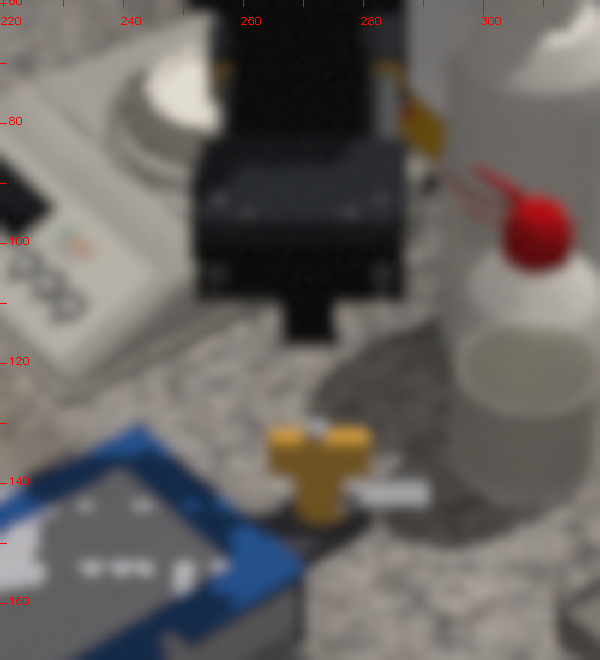

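View pics/t31.png

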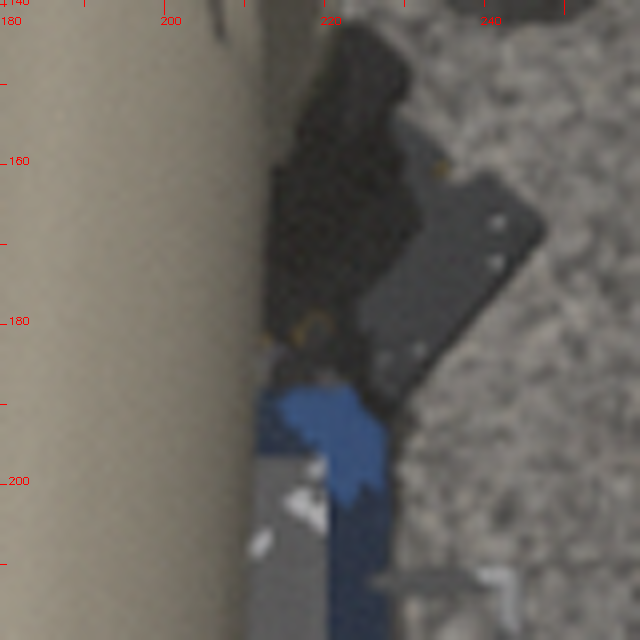

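>>> step_arm(
  targets=[
    [[0.55,0,0.05,3,0,0,0],[0.55,0,0.05,6,0,0,0],[0.55,0,0.05,8,0,0,0],[0.55,0,0.05,9,0,0,0],[0.55,0,0.05,9.4,0,0,0],[0.55,0,0.05,9.4,0,0,0],[0.7,0,0.05,9.4,0,0,0],[0.85,0,0.05,9.4,0,0,0],[1,0,0.05,9.4,0,0,0],[1,0,0.05,9.4,0,0,0],[1,0,0.05,9.4,0,0,0]],
  ],
)

```text
time: 57.32
tool_pos: [0.6517, 0.007, 0.2907]
tcp_rot: [1.02, 2.971, 0.0]
contact_force: [4.4, 3.2, -2.6]
gripper_width: 0.01
```

Run:
```python
from h import *
s,Rm,g=st(); print(s["moment"],np.degrees(np.arctan2(Rm[1,1],Rm[0,1])))
```

```text
t57.33 grasp [0.6518 0.0069 0.1267] z [ 0.001 -0.    -1.   ] y [0.615 0.789 0.   ] F [ 4.4  3.2 -2.6] w0.0100 q [-0.19  0.47  0.15  1.53 -0.07  1.15  0.88]
[ 0.66447212 -0.99892133 -0.36325401] 52.08439017539037
```

>>> step_arm(
  targets=[
    [[1,0,0,0,0,0,8],[1,0,0,0,0,0,16],[1,0,0,0,0,0,24],[1,0,0,0,0,0,32],[1,0,0,0,0,0,40],[1,0,0,0,0,0,48],[1,0,0,0,0,0,56],[1,0,0,0,0,0,64],[1,0,0,0,0,0,72],[1,0,0,0,0,0,80],[1,0,0,0,0,0,88],[1,0,0,0,0,0,96]],
  ],
)

```text
time: 58.82
tool_pos: [0.6522, 0.0071, 0.2907]
tcp_rot: [2.892, 1.223, 0.004]
contact_force: [5.1, 0.6, -3.6]
gripper_width: 0.0095
```

Run:
```python
from h import *
s,Rm,g=st(); print(s["moment"],np.degrees(np.arctan2(Rm[1,1],Rm[0,1])))
```

```text
t58.83 grasp [0.6526 0.0071 0.1267] z [ 0.003 -0.    -1.   ] y [ 0.717 -0.697  0.002] F [ 5.1  0.6 -3.6] w0.0095 q [-0.42  0.5   0.46  1.54 -0.23  1.15 -0.69]
[ 0.02628713 -1.10729792  0.04350742] -44.15870114568067
```

>>> step_arm(
  targets=[
    [[1,0,0,0,0,0,8],[1,0,0,0,0,0,16],[1,0,0,0,0,0,24],[1,0,0,0,0,0,31],[1,0,0,0,0,0,36],[1,0,0,0,0,0,40],[1,0,0,0,0,0,42.5],[1,0,0,0,0,0,42.5]],
  ],
)

```text
time: 59.82
tool_pos: [0.6524, 0.0069, 0.2907]
tcp_rot: [3.139, 0.092, 0.005]
contact_force: [3.8, -2.2, -2.1]
gripper_width: 0.0095
```

Run:
```python
from h import *
s,Rm,g=st(); print(s["moment"],np.degrees(np.arctan2(Rm[1,1],Rm[0,1])))
```

```text
t59.83 grasp [0.6529 0.0068 0.1267] z [ 0.003 -0.001 -1.   ] y [ 0.058 -0.998  0.001] F [ 3.8 -2.2 -2.1] w0.0095 q [-0.53  0.53  0.61  1.55 -0.32  1.16 -1.37]
[-0.29003609 -0.52738287 -0.12999568] -86.65329361701225
```

>>> step_arm(
  targets=[
    [[1,0,0,0,0,0,2],[1,0,0,0,0,0,4],[1,0,0,0,0,0,4]],
  ],
)

```text
time: 60.2
tool_pos: [0.6523, 0.0069, 0.2907]
tcp_rot: [3.141, -0.018, 0.005]
contact_force: [0.7, -1.1, -0.0]
gripper_width: 0.0104
```

Run:
```python
from h import *
s,Rm,g=st(); print(s["moment"],np.degrees(np.arctan2(Rm[1,1],Rm[0,1])))
```

```text
t60.20 grasp [0.6528 0.0067 0.1267] z [ 0.003 -0.001 -1.   ] y [-0.012 -1.     0.001] F [ 0.7 -1.1 -0. ] w0.0104 q [-0.54  0.53  0.62  1.55 -0.33  1.17 -1.43]
[-0.34154261 -0.03938306  0.61346945] -90.66268651017667
```

>>> step_arm(
  targets=[
    [[1,0,0,0,0,0,2],[1,0,0,0,0,0,4],[1,0,0,0,0,0,4]],
  ],
)

```text
time: 60.58
tool_pos: [0.6523, 0.0069, 0.2907]
tcp_rot: [3.138, -0.129, 0.004]
contact_force: [-0.1, -2.7, 0.6]
gripper_width: 0.0109
```

Run:
```python
from h import *
s,Rm,g=st(); print(s["moment"],np.degrees(np.arctan2(Rm[1,1],Rm[0,1])))
```

```text
t60.58 grasp [0.6527 0.0067 0.1267] z [ 0.003 -0.001 -1.   ] y [-0.082 -0.997  0.001] F [-0.1 -2.7  0.6] w0.0109 q [-0.55  0.53  0.64  1.55 -0.33  1.17 -1.5 ]
[-0.32796799  0.24181336  0.70790874] -94.69679822126567
```

>>> step_arm(
  targets=[
    [[0.8,0,0,0,0,0,0],[0.6,0,0,0,0,0,0],[0.5,0,0,0,0,0,0],[0.5,0,0,0,0,0,0],[0.5,0,0,-2,0,0,0],[0.5,0,0,-5,0,0,0],[0.5,0,0,-9,0,0,0],[0.5,0,0,-13,0,0,0],[0.5,5,0,-15,0,0,0],[0.5,10,0,-15,0,0,0],[0.5,15,0,-15,0,0,0],[0.5,20,0,-15,0,0,0]],
  ],
)

```text
time: 62.08
tool_pos: [0.8397, -0.0072, 0.4444]
tcp_rot: [3.136, -0.131, 0.009]
contact_force: [1.6, 0.3, 1.2]
gripper_width: 0.0435
```

Run:
```python
from h import *
s=cam("scene"); crop(s,"s32",150,60,300,230,4)
t=cam("top"); cv2.imwrite("pics/t32.png",t["frame"][:,:,::-1]); crop(t,"t32c",200,160,240,200,15)
st()
```

```text
t62.17 grasp [ 0.8419 -0.0084  0.2757] z [ 0.002 -0.005 -1.   ] y [-0.083 -0.997  0.005] F [-0.4 -1.6 -1.4] w0.0437 q [-0.21  0.96  0.62  0.52 -0.5   1.74 -1.57]
```

View pics/s32.png

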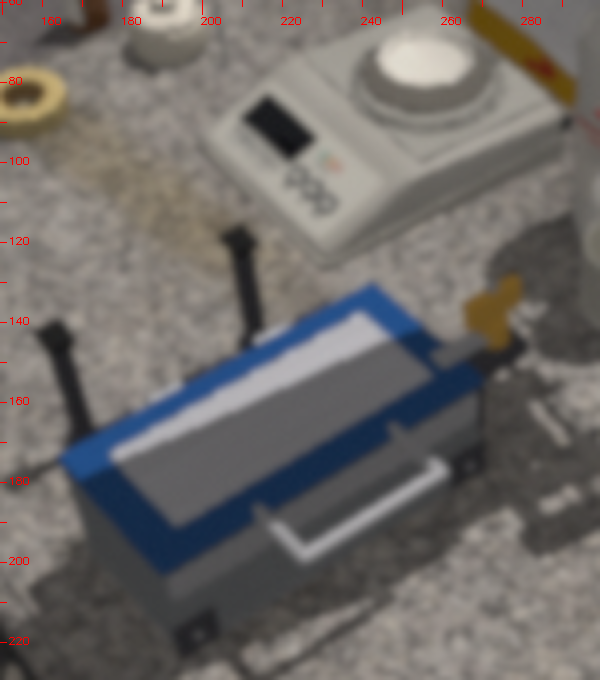

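View pics/t32.png

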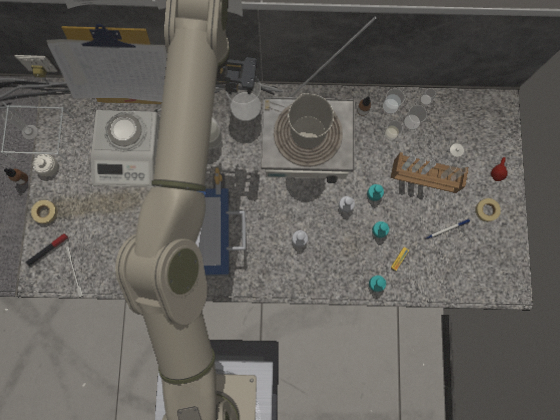

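>>> step_arm(
  targets=[
    [[0.5,-4,0,-1,0,0,0],[0.5,-8,0,-2,0,0,0],[0.5,-13,0,-3,0,0,0],[0.5,-18,0,-3,0,0,0],[0.5,-23,3,-3,0,0,0],[0.5,-27,8,-3,0,0,0],[0.5,-31,13,-3,0,0,0],[0.5,-34,18,-3,0,0,0],[0.5,-36,23,-3,0,0,0],[0.5,-36,27,-3,0,0,0],[0.5,-36,27,-3,0,0,0]],
  ],
)

```text
time: 63.55
tool_pos: [0.4577, -0.2499, 0.4709]
tcp_rot: [3.135, -0.139, 0.006]
contact_force: [0.5, 0.8, -1.0]
gripper_width: 0.0435
```

Run:
```python
from h import *
s=cam("scene"); crop(s,"s33",240,110,300,170,10)
t=cam("top"); cv2.imwrite("pics/t33.png",t["frame"][:,:,::-1]); crop(t,"t33c",200,160,240,200,15)
st()
```

```text
t63.65 grasp [ 0.4599 -0.2471  0.3064] z [ 0.003 -0.003 -1.   ] y [-0.083 -0.997  0.003] F [ 0.4  0.5 -0.1] w0.0431 q [-0.47  0.07  0.94  1.67 -0.05  1.43 -1.19]
```

View pics/s33.png

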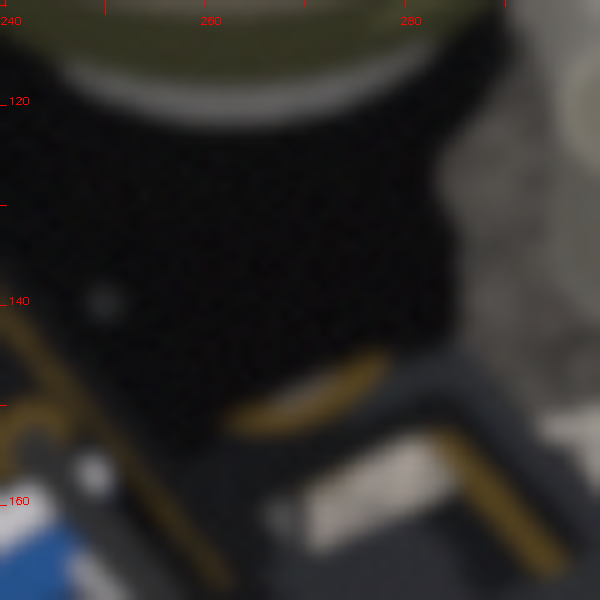

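View pics/t33c.png

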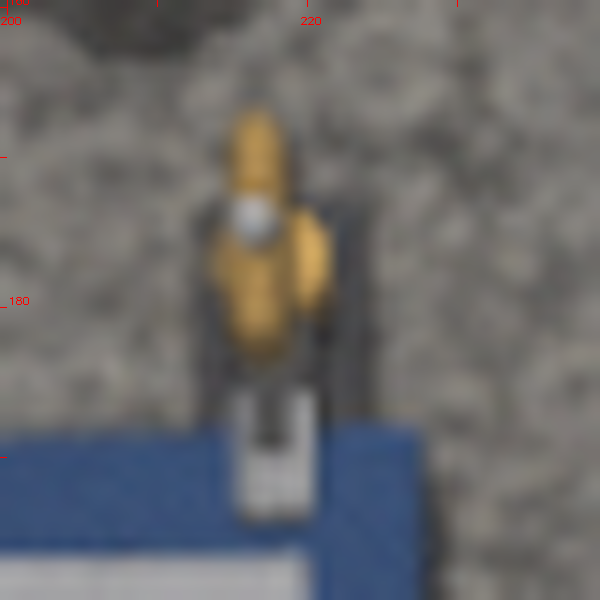

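View pics/t33.png

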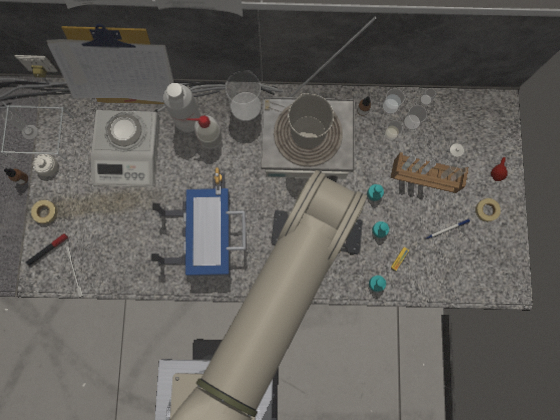

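>>> step_arm(
  targets=[
    [[0.5,0,4,-1,0,0,0],[0.5,0,8,-2,0,0,0],[0.5,0,13,-3,0,0,0],[0.5,0,18,-3,0,0,0],[0.5,0,23,-3,0,0,0],[0.5,0,25,-3,0,0,0],[0.5,0,25,-3,0,0,0],[0.5,0,25,-3,0,0,0]],
  ],
)

```text
time: 64.65
tool_pos: [0.4394, -0.4942, 0.5013]
tcp_rot: [3.137, -0.128, 0.006]
contact_force: [-0.1, 0.1, 0.3]
gripper_width: 0.0435
```

Run:
```python
from h import *
s=cam("scene"); cv2.imwrite("pics/s34.png",s["frame"][:,:,::-1])
t=cam("top"); cv2.imwrite("pics/t34.png",t["frame"][:,:,::-1]); 
st()
```

```text
t64.75 grasp [ 0.4401 -0.4945  0.3375] z [ 0.004 -0.003 -1.   ] y [-0.081 -0.997  0.002] F [-0.2 -0.4 -0.2] w0.0433 q [ 0.16  0.52  0.98  1.23 -0.43  1.6  -0.6 ]
```

View pics/s34.png

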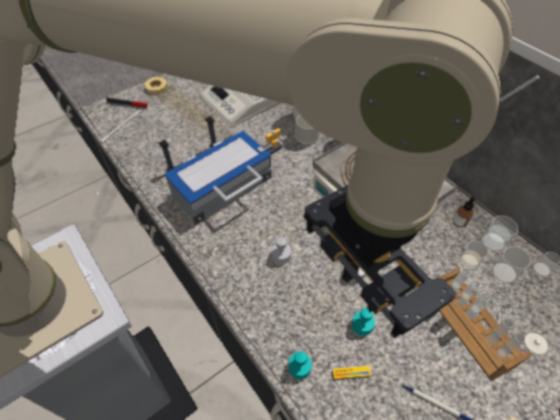

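View pics/t34.png

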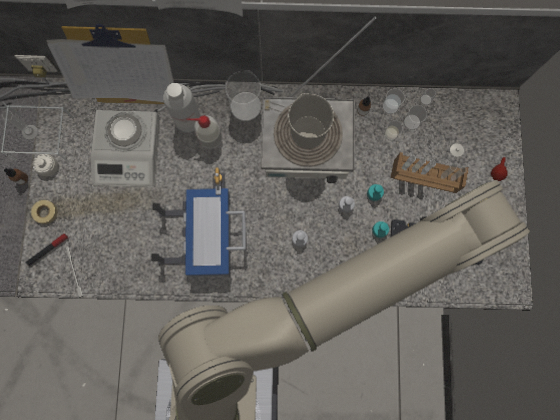

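The lid is shut and the nut's tongue is over it. Both steel weights still stand at (300,239) and (346,203) in the top view, and no brass is left on the bench.

```bash
python3 -c "
from cell import robot
print(robot.finish_job())"
```

```text
the job is handed in; nothing more can be done
None
```

The job is done and handed in at about 65 s. I unscrewed the nut to its stop, lowered the open lid onto its rests, and stood all three brass weights upright in the case. One of them was knocked aside during the run, so I located it again before picking it up. I then shut the lid while holding the bar all the way and screwed the nut tight against its stop.

- **Last checks:** The lid is shut and the nut's wings lie along the case with its tongue over the lid. The brass weights were upright when last seen before closing. Both steel weights stand where they were, and the robot is clear of everything.
- **What differed:** The nut's wings stood about 8° from the tight position at the start, and they now read about 0°. While swinging the lid, the grip point sat a few mm off the expected arc, giving forces up to about 19 N. Pressing the lid shut gave about 26 N at the tool.
- **One mistake:** After releasing the nut I moved 19 cm away from the robot instead of towards it. It passed about 3 cm higher than the bottles' tops and touched nothing.

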